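# Unload the spun tubes from the centrifuge into the interlocked drawer chest

### The job

Unscrew the centrifuge rotor's lid knob (left-hand thread: it loosens clockwise seen from above, anticlockwise only tightens it), lift the lid off by the knob and stand it upright in the blue lid stand. Move every tube from the rotor into the pockets of the white-fronted drawer, standing upright, one tube to a pocket; that drawer is interlocked with its blue-fronted neighbour, so shut the neighbour fully before pulling it open. Finish with both drawers fully shut, and leave the bottle, the tip box and the jar where they are.

Things in the scene. Friction and masses are not known exactly. Their poses are not given: they have to be found in the camera images.
- centrifuge: Round white bench centrifuge, 210 mm across, fixed; origin under its centre, z up. Bowl's black rim at 90 mm height, inner radius 93. Its rotor does not turn: four white cups (inner diameter 31, rims at 88 mm height) stand 52 mm from the centre along +x, +y, -x, -y of this frame; each may hold a tube. Steel hub post at the centre, top at 115 mm height; four small lugs around it keep the lid from turning.
- rotor_lid: Clear round lid with aluminium rim, 150 mm across, loose but screwed to the hub at first, 0.3 kg with its knob. Origin under the centre of its square aluminium foot (44 x 44, 45 mm high), z up; disc 45 to 50 mm above the origin, black knob on top up to 97 mm. At first the foot stands on the rotor, 85 mm above the bench; it clears post and tubes when lifted 45 mm.
- lid_foot (a point): Centre of the underside of the lid's foot (same point and axes as rotor_lid).
- knob (a joint): Angle of the lid's clamp knob, rad: 0 is fully tight (stop); it grows when turned CLOCKWISE seen from above (left-hand thread). Starts at 0 to 0.6; the lid is held below 2.8 and is free of the hub above 4; the knob stops at 5.2. Friction about 0.06 N m. The knob does not rise as it turns and stays on the lid, so the lid is lifted by it.
- knob_grip (a point): On the knob's axis, 82 mm above the lid's foot, at the height to grip. The black knob has an upright bar grip 60 mm long along this point's x axis, 16 mm thick along y, from 18 mm below to 14 mm above this point, with a yellow mark on one half of its top; below the bar is a disc of 32 mm radius.
- lid_stand: Blue round stand for the lid, 110 mm across, loose, 0.6 kg, origin at the centre of its underside; a solid pedestal whose flat top lies 50 mm above its underside, ringed by a lip 5 mm thick that rises to 56 mm (inner radius 50 mm). The lid's foot stands inside the lip.
- chest: Grey two-drawer chest, 220 mm deep, 360 mm wide, 140 mm high, fixed; origin at the centre of its underside, the drawers open along its -x axis (towards the robot). An interlock lets only one drawer be open: while one is out by more than about 2 mm the other is locked.
- spare_drawer (a joint): Blue-fronted drawer (on the chest's +y side, the robot's left): how far it is pulled out, m, 0 shut to 0.145 open. It starts open by 0.06 to 0.12. Sliding takes about 1 N.
- spare_handle (a point): Middle of the blue-fronted drawer's bar handle: a horizontal steel bar 11 mm thick and 100 mm long along the chest's y axis, 35 mm in front of the drawer's front, about 112 mm above the bench.
- rack_drawer (a joint): White-fronted drawer (on the chest's -y side, the robot's right): how far it is pulled out, m, 0 shut to 0.145 open. Starts shut and locked by the interlock. Sliding takes about 1 N.
- rack_handle (a point): Middle of the white-fronted drawer's bar handle, of the same make and height as the other.
- rack_mid (a point): In the white-fronted drawer, moving with it: centre of its 2 x 2 pockets at pocket floor height (20 mm above the bench); axes parallel to the chest's. The square pockets, 38 mm wide, 45 deep, in a green insert, are centred 30 mm either side of this point in x and y. All are clear of the chest's top when the drawer is open by 0.13 m. The drawer's front rises to 126 mm above the bench.
- tube0: Sample tube, 92 mm tall, loose, about 50 g: body 26 mm across, orange cap 29 mm across over the top 24 mm; origin at the centre of its underside, z up to the cap. Starts upright in a rotor cup with its underside 30 mm above the bench. May be absent (None).
- tube1: Sample tube, 92 mm tall, loose, about 50 g: body 26 mm across, orange cap 29 mm across over the top 24 mm; origin at the centre of its underside, z up to the cap. Starts upright in a rotor cup with its underside 30 mm above the bench. May be absent (None).
- tube2: Sample tube, 92 mm tall, loose, about 50 g: body 26 mm across, orange cap 29 mm across over the top 24 mm; origin at the centre of its underside, z up to the cap. Starts upright in a rotor cup with its underside 30 mm above the bench. May be absent (None).
- tube3: Sample tube, 92 mm tall, loose, about 50 g: body 26 mm across, orange cap 29 mm across over the top 24 mm; origin at the centre of its underside, z up to the cap. Starts upright in a rotor cup with its underside 30 mm above the bench. May be absent (None).
- reagent_bottle: Amber bottle with red cap, 60 mm across, 140 mm tall, standing on the bench, origin under its centre. Leave it alone.
- tip_box: Yellow divided box, 75 x 110 x 50 mm, on the bench, origin under its centre. Leave it alone.
- sealing_jar: White round jar, 64 mm across, 60 mm tall, on top of the chest towards its back, origin under its centre. Leave it alone.
There are look-alikes about, which are no part of the job. What is shaped like the rotor_lid but orange is not meant.

How it is judged (in metres and radians):
On the way, in this order (a step that is already met when the one before it is completed fails the run):
1. the left-hand knob has been unscrewed clockwise (value of joint knob above 2.8 rad), for 0.1 s.
2. the lid stands in the lid stand (horizontal distance between lid_foot and lid_stand below 0.03 m and z of lid_foot in the frame of lid_stand between 0.045 and 0.056 m and angle between lid_foot's own z axis and vertical below 0.12 rad), for 0.2 s.
At the end, for the whole second after the job is handed in: Both drawers shut to 6 mm; lid upright (0.12 rad), foot down in the blue stand within 30 mm of its centre; every tube present stands in a pocket of the white-fronted drawer, within 12 mm of the pocket floor and leaning under 0.4 rad; all at rest (all of step 2 and value of joint each of spare_drawer, rack_drawer below 0.006 m and linear speed of each of rotor_lid, tube0, tube1, tube2, tube3 below 0.02 m/s and x of tube0 in the frame of rack_mid between -0.048 and 0.048 m and y of tube0 in the frame of rack_mid between -0.048 and 0.048 m and z of each of tube0, tube1, tube2, tube3 in the frame of rack_mid below 0.012 m and angle between each of tube0, tube1, tube2, tube3's own z axis and vertical below 0.4 rad and x of tube1 in the frame of rack_mid between -0.048 and 0.048 m and y of tube1 in the frame of rack_mid between -0.048 and 0.048 m and x of tube2 in the frame of rack_mid between -0.048 and 0.048 m and y of tube2 in the frame of rack_mid between -0.048 and 0.048 m and x of tube3 in the frame of rack_mid between -0.048 and 0.048 m and y of tube3 in the frame of rack_mid between -0.048 and 0.048 m); the robot touches nothing.
It fails at once if the reagent bottle is pushed aside by more than 30 mm (distance of reagent_bottle from where it was at the start of the episode above 0.03 m).
It fails at once if the tip box is pushed aside by more than 30 mm (distance of tip_box from where it was at the start of the episode above 0.03 m).
It fails at once if the sealing jar is knocked off the chest or pushed aside by more than 30 mm (distance of sealing_jar from where it was at the start of the episode above 0.03 m).
Of tube0, tube1, tube2, tube3 only 2 to 4 are there at a start; the rules pass over those that are not, and their reading is None.
At some moment in a run one of lid_stand may be knocked a few centimetres aside while the robot is not near it.
It also fails if it takes over 210 s, if anything falls off the work surface, if the arm or the gripper's body presses on something with over 40 N, if the wrist force passes 120 N, or if a joint passes its speed limit or range.

### The arm

A 6-joint arm with a two-finger parallel gripper is mounted at the origin on the work surface. World frame = base frame: x ahead of the robot, y to its left, z up, the work surface at z = 0. Lengths are in m, angles in degrees, forces in N, time in s.
With the tool pointing down it reaches from about 0.35 to 0.875 m from the base axis. Payload 4.2 kg.
Tool frame: the origin (TCP) lies at the very end of the fingers, on their centre line; the grasp point (between the pads) lies 19 mm behind it (tcp_to_grasp is the z of the grasp point in the tool frame, in m); z points along the fingers, y is the direction in which the jaws open and shut (so a half turn about z gives the same grasp; the last joint's range is limited). The gripper opens to 87 mm and grips with 3 to 60 N. Pads are 19 mm wide; open, the fingers measure 117 mm over their backs; the gripper's body (75 mm by 190 mm) begins 51 mm behind the grasp point.
Start: joints at [80.134, 22.042, 0.453, 0, -68.411, -14.817], TCP at [0.261, 0.568, 0.185] pointing down, gripper open.
Joint ranges: [-179.83, 179.83], [-69.29, 118.12], [-61.27, 80.66], [-181.25, 117.63], [-171.15, -9.14], [-177.46, 177.46]. Speed limits (degrees/s): [159.86, 159.86, 180, 180, 180, 180].

### API

Orientations are given as a 3x3 rotation matrix whose columns are the frame's x, y, z axes.
In Python, from station import sense, capture, camera_params, finish_job, tcp_to_grasp gives the robot as it stands.
- The arm moves only by the shell command python3 -m inch 'ROWS'. ROWS is JSON, a list of rows, each an object of numbers: "jaw": the closure in counts, from 0 (fully open) to 255 (shut); "x", "y", "z": the shift along the world's x, y, z normalised to -1 to 1, where 1 is 0.06 m; "ax", "ay", "az": the turn, a rotation vector about the world's x, y, z normalised to -1 to 1, where 1 is 10 degrees. A call has 1 to 12 rows; each row shifts and turns the pose as measured when the row begins; what a row does not reach is not made up. A row lasts 1/8 s, in which the tool goes at most 62.5 mm and 10.7 degrees, less where a joint would pass 70% of its speed; a pose out of reach is approached as far as the arm can. A call with a number of a shift or a turn outside -1 to 1 is refused whole. A call with a gripper value outside its range is refused whole. The fingers move at their own pace and stop on an object; the grip force is fixed at half the most. Time passes only in rows, so rows that do not move let the fingers close. It gives the time, the measured TCP pose, the force and the opening at its end, in the units of the state.
- sense(): the state, without advancing time (a new reading comes with each control period).
- capture(name): name is "scene" or "top" or "wrist"; returns the picture (420x560x3 uint8, red, green, blue); there is no depth.
- camera_params(name): a dict with "vfov" (degrees; the focal length in pixels is half the picture's height over the tangent of half this angle, whatever the lens; pixels are square), "cx", "cy" (the principal point, pixels), "D" ([k1, k2, p1, p2, k3] as OpenCV has them; the pictures are not rectified), "R" (3x3) and "t" (3): a world point X has camera coordinates R X + t. Camera axes: x right, y down, z forward; pixel columns grow to the right and rows downward; lengths in m; the calibration is good to about 2 mm. A picture is of the moment at which its call begins: read the wrist's pose just before it. camera_params takes no time and is no camera call; for the wrist camera it gives the pose at the moment of the call.
- finish_job(): hands the job in, once; it reports no verdict.
The state is a dict: "time_s": time; "joints": joint angles; "joint_velocities": joint speeds; "effort": joint torques, N m; "tcp_pos": TCP position; "ee_rot": TCP orientation; "wrist_force": force on the tool from outside, world axes, zero at the start; "moment": the same for the moment, N m; "gripper_width": opening from 0.0 (shut) to 1.0 (fully open).
Only numpy, scipy, OpenCV 4.12 (cv2) and the standard library are available. Lean on these libraries where they do the work, as an engineer would, in place of code of your own. Each camera call takes 0.05 s, during which the arm holds its last target.

## Working session

There is one attempt and no reset: what is moved stays moved. The work goes in short steps, Python scripts to look and compute and a shell command to move; the robot and the scene stay as the last step left them, time stands still between calls to the robot, and variables do not carry over. Pictures are saved under pics/ and viewed, and the job is handed in when it is done.

```bash
ls; mkdir -p pics
python3 - <<'E'
from station import *
import cv2
s=sense();print(s)
for n in("scene","top","wrist"):
    p=camera_params(n);print(n,p)
    cv2.imwrite(f"pics/{n}0.png",cv2.cvtColor(capture(n),cv2.COLOR_RGB2BGR))
print(tcp_to_grasp)
E
```

```text
pics
{'time_s': 0.0, 'joints': array([ 8.01349043e+01,  2.20894891e+01,  3.79874569e-01, -2.80184904e-02,
       -6.84104863e+01, -1.48163614e+01]), 'joint_velocities': array([ 0.01095545,  0.0023018 , -0.01429611, -0.02238165, -0.03579251,
        0.0276979 ]), 'effort': array([ 4.14316137e-04, -3.90662885e+01,  1.87404549e+01,  4.21984971e+00,
        1.09153159e-02, -1.97410436e-04]), 'tcp_pos': array([0.260691  , 0.56728857, 0.18367625]), 'ee_rot': array([[ 9.08568055e-01, -4.17736086e-01, -8.07109042e-04],
       [-4.17736855e-01, -9.08565887e-01, -1.98721557e-03],
       [ 9.68199110e-05,  2.14267978e-03, -9.99997700e-01]]), 'wrist_force': array([ 0.50045315,  0.85040976, -0.96120668]), 'moment': array([0.03935179, 0.01328946, 0.01614798]), 'gripper_width': 0.9973511245471159}
scene {'vfov': 50.12819749343128, 'cx': 284.28699184058297, 'cy': 218.3727497290961, 'D': array([-0.00532087,  0.        ,  0.        ,  0.        ,  0.        ]), 'R': array([[ 0.84206506,  0.53905857, -0.01850129],
       [ 0.37257425, -0.60611766, -0.70271602],
       [-0.39001905,  0.5848395 , -0.71122985]]), 't': array([-0.462753 , -0.0640166,  1.369125 ])}
top {'vfov': 50.86865911471566, 'cx': 282.9347556590309, 'cy': 207.99751010323476, 'D': array([-0.1082597,  0.       ,  0.       ,  0.       ,  0.       ]), 'R': array([[ 0.01112135, -0.99990311,  0.0083715 ],
       [-0.99251658, -0.01205654, -0.1215133 ],
       [ 0.12160246, -0.00695746, -0.9925545 ]]), 't': array([0.04983687, 0.52581057, 1.12287775])}
wrist {'vfov': 71.86630482578481, 'cx': 279.6600010236434, 'cy': 207.1458062655864, 'D': array([-0.01382147,  0.        ,  0.        ,  0.        ,  0.        ]), 'R': array([[-0.41754777, -0.90865183,  0.00238888],
       [-0.86778173,  0.39954383,  0.2954989 ],
       [-0.26946008,  0.12131188, -0.95534009]]), 't': array([ 0.62350425, -0.03572987,  0.39075727])}
-0.0187
```

View pics/top0.png

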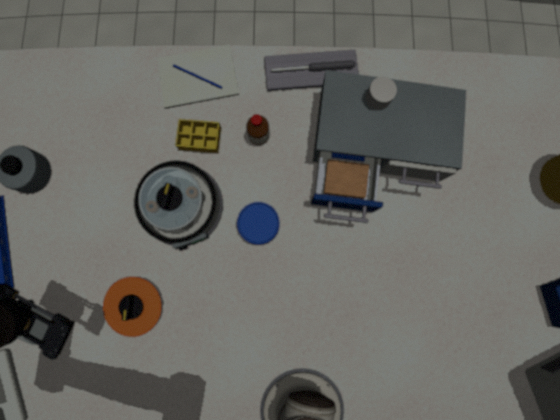

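View pics/scene0.png

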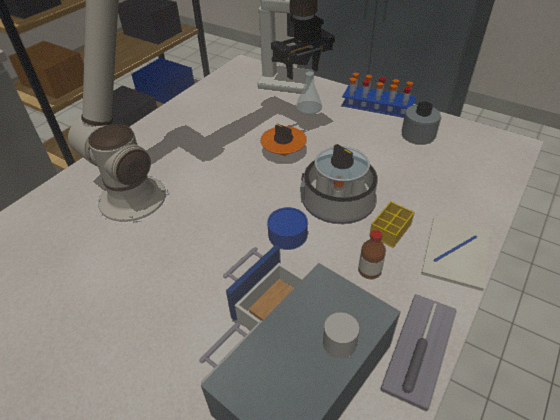

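View pics/wrist0.png

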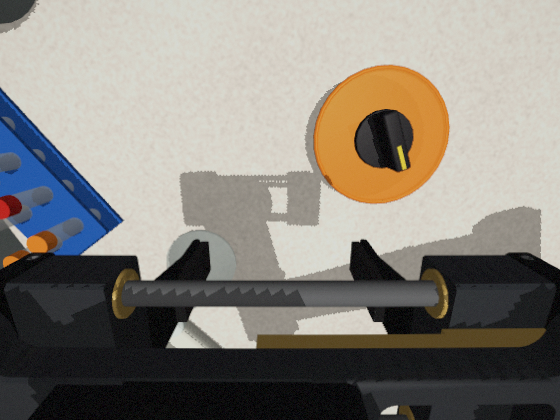

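```bash
cat > h.py <<'E'
from station import *
import cv2, numpy as np
def P(n,p=None):
    p=p or camera_params(n); f=210/np.tan(np.radians(p['vfov']/2))
    return np.array([[f,0,p['cx']],[0,f,p['cy']],[0,0,1]]),p['D'],np.array(p['R']),np.array(p['t'])
def ray(n,uv,z,p=None):
    K,D,R,t=P(n,p)
    q=cv2.undistortPoints(np.array([[uv]],float),K,D)[0,0]
    d=R.T@np.array([q[0],q[1],1]);c=-R.T@t
    return c+d*(z-c[2])/d[2]
def proj(n,X,p=None):
    K,D,R,t=P(n,p)
    return cv2.projectPoints(np.array(X,float).reshape(-1,3),cv2.Rodrigues(R)[0],t,K,D)[0][:,0]
def snap(n,name,box=None,k=1):
    p=camera_params(n);im=cv2.cvtColor(capture(n),cv2.COLOR_RGB2BGR)
    cv2.imwrite(f"pics/{name}_full.png",im)
    crop(im,name,box,k);return im,p
def crop(im,name,box=None,k=1):
    if box: im=im[box[1]:box[3],box[0]:box[2]]
    cv2.imwrite(f"pics/{name}.png",cv2.resize(im,None,fx=k,fy=k,interpolation=cv2.INTER_CUBIC))
E
python3 - <<'E'
from h import *
im=cv2.imread('pics/top0.png')
crop(im,'c1',(120,140,290,260),4.5)
crop(im,'c2',(290,60,480,230),3.5)
E
```

```text
(no output)
```

View pics/c1.png

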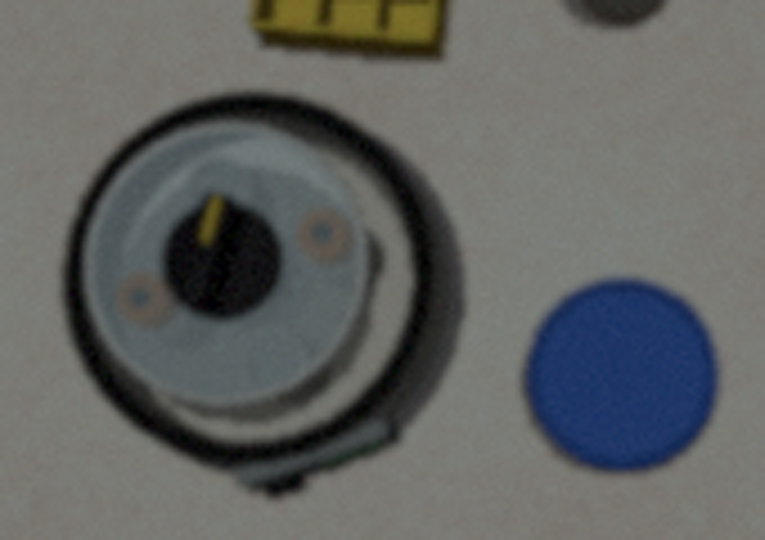

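View pics/c2.png

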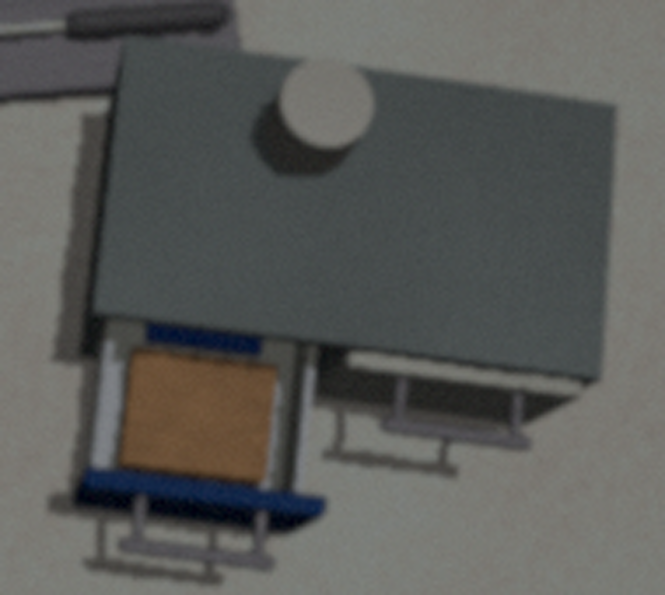

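Run:
```python
from h import *
f=lambda u,v:(120+u/4.5,140+v/4.5)
g=lambda u,v:(290+u/3.5,60+v/3.5)
print('knob disc',ray('top',f(222,258),.149))
a=ray('top',f(217,197),.181);b=ray('top',f(206,244),.181);print('mark',a,b,np.degrees(np.arctan2(*(a-b)[1::-1])))
t=[ray('top',f(322,236),.122),ray('top',f(143,298),.122)];print('tubes',t,(t[0]+t[1])/2,np.linalg.norm(t[0]-t[1]), np.degrees(np.arctan2(*(t[0]-t[1])[1::-1])))
print('bowl',ray('top',f(252,282),.09))
print('stand',ray('top',f(621,375),.056), [ray('top',f(u,375),.056) for u in(528,716)])
for n,p in dict(sp1=(125,543),sp2=(270,563),rk1=(385,426),rk2=(527,443)).items(): print(n,ray('top',g(*p),.112))
for n,p in dict(c1=(125,40),c2=(617,105),c3=(601,379),c4=(95,315)).items(): print(n,ray('top',g(*p),.14))
print('bfront',[ray('top',g(*p),.126) for p in((85,472),(325,503))])
print('bottle',ray('top',(257,120),.14),'tipbox',ray('top',(199,134),.05),'jar',ray('top',g(330,103),.2))
print('tip',ray('top',(257,120),.14))
```

```text
knob disc [0.53300603 0.32593582 0.149     ]
mark [0.5599053  0.32179465 0.181     ] [0.53552276 0.32637859 0.181     ] -10.647382383340961
tubes [array([0.54948828, 0.27879909, 0.122     ]), array([0.51462552, 0.3750832 , 0.122     ])] [0.5320569  0.32694115 0.122     ] 0.1024013769319678 -70.09558063425997
bowl [0.52823832 0.3235188  0.09      ]
stand [0.48208321 0.11923997 0.056     ] [array([0.48142632, 0.17196762, 0.056     ]), array([0.4827343 , 0.06542818, 0.056     ])]
sp1 [ 0.4991349  -0.04771414  0.112     ]
sp2 [ 0.48629469 -0.14907246  0.112     ]
rk1 [ 0.58445267 -0.23258584  0.112     ]
rk2 [ 0.57390202 -0.3354691   0.112     ]
c1 [ 0.85633615 -0.04615464  0.14      ]
c2 [ 0.81840105 -0.4039219   0.14      ]
c3 [ 0.6153276  -0.38039271  0.14      ]
c4 [ 0.65403914 -0.02432558  0.14      ]
bfront [array([ 0.54650925, -0.01865111,  0.126     ]), array([ 0.5270481 , -0.18520961,  0.126     ])]
bottle [0.72730996 0.12233998 0.14      ] tipbox [0.7172448  0.28003453 0.05      ] jar [ 0.78766041 -0.17747758  0.2       ]
tip [0.72730996 0.12233998 0.14      ]
```

```bash
python3 -m inch '[{"z":1},{"z":0.9},{"x":0.75,"y":-0.67,"az":0.5},{"x":0.75,"y":-0.67,"az":0.5},{"x":0.75,"y":-0.67,"az":0.4},{"x":0.75,"y":-0.67},{"x":0.6,"y":-0.6},{"x":0.5,"y":-0.4},{}]'
cat > st.py <<'E'
from h import *
def st():
    s=sense();R=s['ee_rot']
    print('t%.2f'%s['time_s'],'tcp',s['tcp_pos'].round(4),'yaw %.1f'%np.degrees(np.arctan2(R[1,0],R[0,0])),'tilt',R[:2,2].round(4),'F',s['wrist_force'].round(1),'M',s['moment'].round(2),'w %.3f'%(s['gripper_width']*.087),'j',s['joints'].round(0))
    return s
if __name__=='__main__': st()
E
python3 st.py; python3 -c "
from h import *
im,p=snap('wrist','w1')"
```

```text
t0.15 tcp [0.2608 0.5674 0.1839] yaw -24.7 tilt [-0.0006 -0.0016] F [1.3 0.3 0.6] M [ 0.06 -0.02  0.02] w 0.087 j [ 80.  22.   0.  -0. -68. -15.]$[0]: bad value
```

View pics/w1.png

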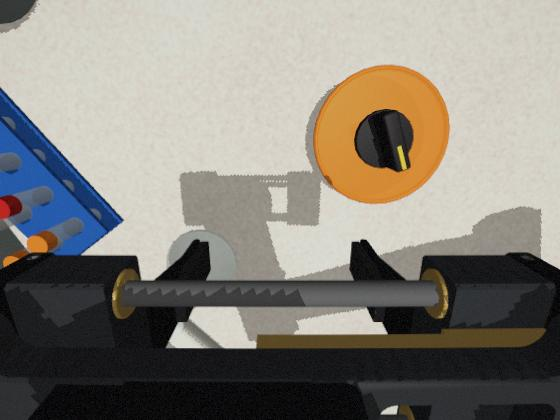

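```bash
python3 -m inch '[{"jaw":0,"x":0,"y":0,"z":1,"ax":0,"ay":0,"az":0}]'; python3 -m inch '[{"jaw":0,"x":0,"y":0,"z":0.9}]'
```

```text
time_s: 0.32
tcp_pos: [0.2595, 0.5643, 0.2386]
ee_rot: [[0.908, -0.418, -0.005], [-0.418, -0.908, -0.015], [0.002, 0.015, -1.0]]
wrist_force: [-0.5, 2.0, 0.5]
gripper_width: 0.997$[0]: bad value
```

```bash
python3 -m inch '[{"jaw":0,"x":0.3,"y":-0.27,"z":0.9,"ax":0,"ay":0,"az":0},{"jaw":0,"x":0.75,"y":-0.67,"z":0.1,"ax":0,"ay":0,"az":0.5},{"jaw":0,"x":0.75,"y":-0.67,"z":0,"ax":0,"ay":0,"az":0.5},{"jaw":0,"x":0.75,"y":-0.67,"z":0,"ax":0,"ay":0,"az":0.4},{"jaw":0,"x":0.75,"y":-0.67,"z":0,"ax":0,"ay":0,"az":0},{"jaw":0,"x":0.5,"y":-0.5,"z":0,"ax":0,"ay":0,"az":0},{"jaw":0,"x":0.4,"y":-0.4,"z":0,"ax":0,"ay":0,"az":0},{"jaw":0,"x":0,"y":0,"z":0,"ax":0,"ay":0,"az":0}]'; python3 -c "
from h import *
from st import st
st();im,p=snap('wrist','w1')"
```

```text
time_s: 1.32
tcp_pos: [0.5179, 0.3271, 0.304]
ee_rot: [[0.985, -0.175, 0.001], [-0.175, -0.985, -0.007], [0.002, 0.007, -1.0]]
wrist_force: [0.1, 1.6, -0.0]
gripper_width: 1.001
t1.32 tcp [0.5179 0.3271 0.304 ] yaw -10.1 tilt [ 0.0007 -0.0071] F [ 0.1  1.6 -0. ] M [ 0.05 -0.01  0.01] w 0.087 j [ 48.  18.  11.   0. -83.  32.]
```

View pics/w1.png

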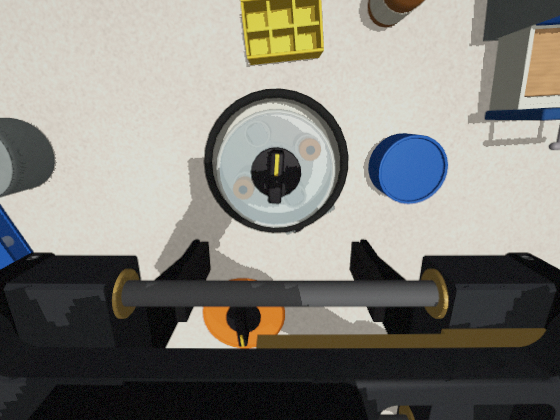

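Run:
```python
from h import *
im=cv2.imread('pics/w1.png')
crop(im,'w1c',(200,80,355,240),3.7)
```

```text
(no output)
```

View pics/w1c.png

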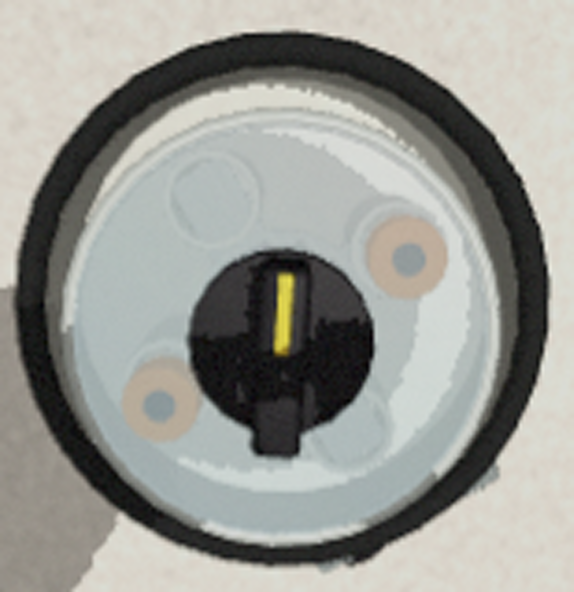

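Run:
```python
from h import *
f=lambda u,v:(200+u/3.7,80+v/3.7)
R=lambda u,v,z:ray('wrist',f(u,v),z)
a=R(286,275,.181);b=R(281,353,.181);print(a,b,np.degrees(np.arctan2(*(a-b)[1::-1])),np.linalg.norm(a-b))
print('disc',R(282,342,.149),'tubes',R(406,257,.122),R(160,399,.122))
print('bar ends top', R(286,262,.181),R(277,403,.181))
im=cv2.imread('pics/w1.png');K,D,Rr,t=P('wrist')
for n,uv,z in(('stand',(407,166),.056),('tipbox',(283,25),.05)):print(n,ray('wrist',uv,z))
```

```text
[0.55960802 0.32186524 0.181     ] [0.53674607 0.32749206 0.181     ] -13.826912686509658 0.02354421165203342
disc [0.5343386  0.32776508 0.149     ] tubes [0.55157541 0.28062052 0.122     ] [0.51671122 0.37616725 0.122     ]
bar ends top [0.56336975 0.32119333 0.181     ] [0.5216155  0.33146815 0.181     ]
stand [0.49240287 0.12916198 0.056     ]
tipbox [0.71695433 0.28593046 0.05      ]
```

```bash
python3 -m inch '[{"jaw":60,"x":0.25,"y":0,"z":0,"ax":0.04,"ay":0,"az":-0.25},{"jaw":60,"x":0,"y":0,"z":-0.8,"ax":0,"ay":0,"az":0},{"jaw":60,"x":0,"y":0,"z":-0.5,"ax":0,"ay":0,"az":0},{"jaw":60,"x":0,"y":0,"z":0,"ax":0,"ay":0,"az":0}]'; python3 st.py
```

```text
time_s: 1.88
tcp_pos: [0.533, 0.3316, 0.2247]
ee_rot: [[0.976, -0.218, 0.003], [-0.218, -0.976, 0.003], [0.002, -0.004, -1.0]]
wrist_force: [-0.4, -0.4, 0.3]
gripper_width: 0.772
t1.88 tcp [0.533  0.3316 0.2247] yaw -12.6 tilt [0.0026 0.003 ] F [-0.4 -0.4  0.3] M [-0.06  0.01  0.01] w 0.067 j [ 47.  21.   4.  -0. -73.  31.]
```

```bash
python3 -m inch '[{"jaw":60,"x":0,"y":-0.07,"z":-0.5,"ax":-0.02,"ay":0,"az":0},{"jaw":60,"x":0,"y":0,"z":-0.4,"ax":0,"ay":0,"az":0},{"jaw":60,"x":0,"y":0,"z":-0.2,"ax":0,"ay":0,"az":0},{"jaw":60,"x":0,"y":0,"z":0,"ax":0,"ay":0,"az":0}]'; python3 st.py;python3 -c "
from h import *
im,p=snap('wrist','w2')"
```

```text
time_s: 2.38
tcp_pos: [0.5364, 0.3319, 0.1634]
ee_rot: [[0.976, -0.217, 0.012], [-0.217, -0.976, 0.006], [0.01, -0.008, -1.0]]
wrist_force: [-0.3, -0.7, 0.5]
gripper_width: 0.764
t2.38 tcp [0.5364 0.3319 0.1634] yaw -12.5 tilt [0.0118 0.0056] F [-0.3 -0.7  0.5] M [ 0.01  0.05 -0.04] w 0.066 j [ 47.  23.  -1.   0. -65.  31.]
```

View pics/w2.png

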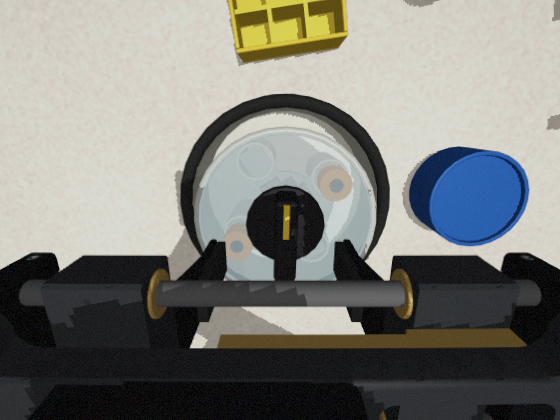

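```bash
python3 -m inch '[{"jaw":60,"x":-0.05,"y":-0.07,"z":-0.1,"ax":-0.03,"ay":0.07,"az":0},{"jaw":60,"x":0,"y":0,"z":-0.09,"ax":0,"ay":0,"az":0},{"jaw":60,"x":0,"y":0,"z":0,"ax":0,"ay":0,"az":0}]'; python3 st.py
```

```text
time_s: 2.8
tcp_pos: [0.5348, 0.3288, 0.1548]
ee_rot: [[0.976, -0.216, 0.004], [-0.216, -0.976, 0.004], [0.003, -0.005, -1.0]]
wrist_force: [-0.6, 1.0, 0.6]
gripper_width: 0.764
t2.80 tcp [0.5348 0.3288 0.1548] yaw -12.5 tilt [0.0037 0.0041] F [-0.6  1.   0.6] M [-0.02 -0.02  0.01] w 0.066 j [ 46.  23.  -2.  -0. -64.  31.]
```

```bash
python3 -m inch '[{"jaw":60,"x":-0.03,"y":-0.02,"z":-0.06,"ax":-0.02,"ay":0.02,"az":0},{"jaw":255,"x":0,"y":0,"z":0,"ax":0,"ay":0,"az":0},{"jaw":255,"x":0,"y":0,"z":0,"ax":0,"ay":0,"az":0},{"jaw":255,"x":0,"y":0,"z":0,"ax":0,"ay":0,"az":0},{"jaw":255,"x":0,"y":0,"z":0,"ax":0,"ay":0,"az":0},{"jaw":255,"x":0,"y":0,"z":0,"ax":0,"ay":0,"az":0}]'; python3 st.py
```

```text
time_s: 3.55
tcp_pos: [0.5331, 0.3276, 0.1515]
ee_rot: [[0.976, -0.216, 0.001], [-0.216, -0.976, 0.001], [0.001, -0.001, -1.0]]
wrist_force: [-0.3, -0.7, 0.6]
gripper_width: 0.28
t3.55 tcp [0.5331 0.3276 0.1515] yaw -12.5 tilt [0.0008 0.0008] F [-0.3 -0.7  0.6] M [-0.07  0.01  0.  ] w 0.024 j [ 46.  23.  -2.   0. -64.  31.]
```

```bash
python3 -m inch '[{"jaw":255,"x":0,"y":0,"z":0,"ax":0,"ay":0,"az":0},{"jaw":255,"x":0,"y":0,"z":0,"ax":0,"ay":0,"az":0},{"jaw":255,"x":0,"y":0,"z":0,"ax":0,"ay":0,"az":0}]'; python3 st.py;  python3 -m inch '[{"jaw":255,"x":0,"y":0,"z":0,"ax":0,"ay":0,"az":-0.5},{"jaw":255,"x":0,"y":0,"z":0,"ax":0,"ay":0,"az":-0.7},{"jaw":255,"x":0,"y":0,"z":0,"ax":0,"ay":0,"az":-0.7}]'; python3 st.py
```

```text
time_s: 3.92
tcp_pos: [0.5331, 0.3277, 0.1516]
ee_rot: [[0.976, -0.216, 0.001], [-0.216, -0.976, 0.001], [0.001, -0.001, -1.0]]
wrist_force: [0.4, -0.6, -0.2]
gripper_width: 0.019
t3.92 tcp [0.5331 0.3277 0.1516] yaw -12.5 tilt [0.0009 0.0009] F [ 0.4 -0.6 -0.2] M [-0.   -0.03 -0.01] w 0.002 j [ 46.  23.  -2.   0. -64.  31.]
time_s: 4.3
tcp_pos: [0.5332, 0.3276, 0.1516]
ee_rot: [[0.847, -0.531, 0.001], [-0.531, -0.847, 0.001], [0.001, -0.001, -1.0]]
wrist_force: [0.4, -0.0, 0.4]
gripper_width: 0.007
t4.30 tcp [0.5332 0.3276 0.1516] yaw -32.1 tilt [0.0012 0.0005] F [ 0.4 -0.   0.4] M [-0.01 -0.04 -0.07] w 0.001 j [ 46.  23.  -2.   0. -64.  12.]
```

```bash
python3 -c "
from h import *
im,p=snap('wrist','w3')
im,p=snap('scene','s3',(220,60,420,260),3)"
```

```text
(no output)
```

View pics/w3.png

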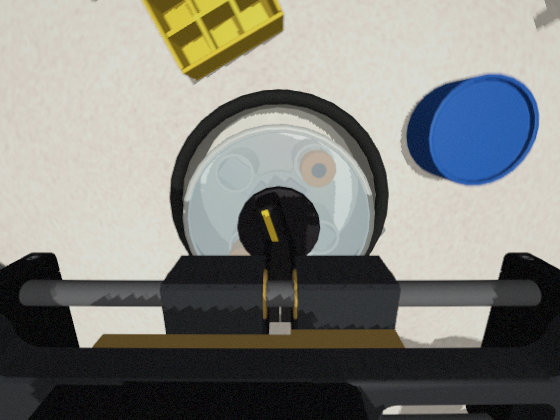

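View pics/s3.png

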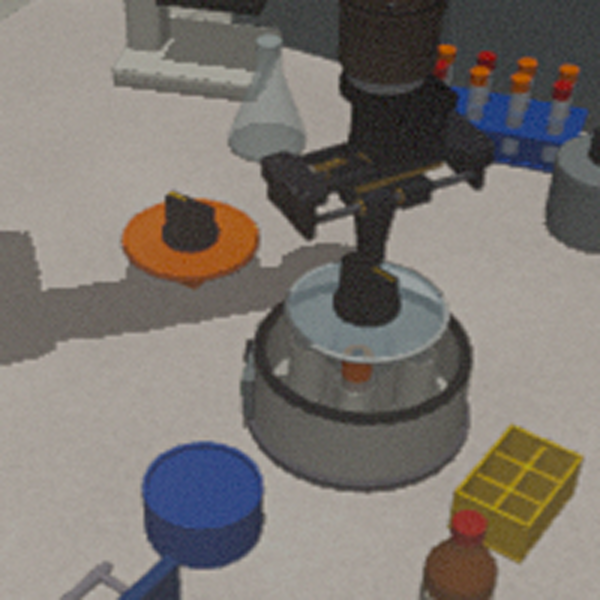

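```bash
python3 -c "
from h import *
s=sense();T=s['tcp_pos'];R=s['ee_rot']
pts=[T,T-R[:,2]*.0187,T-R[:,2]*.07]
for n in('scene','wrist','top'):
  print(n,proj(n,pts).round(1), proj(n,[[.5332,.3275,.181],[.5332,.3275,.149]]).round(1))
im,p=snap('top','t3',(90,130,260,260),4.5)
"
```

```text
scene [[342.  156.9]
 [342.5 151.5]
 [343.9 135.9]] [[342.8 148.3]
 [341.9 157.7]]
wrist [[279.  233. ]
 [279.  243.5]
 [278.8 285.4]] [[279.1 250.2]
 [279.2 231.5]]
top [[168.4 197.1]
 [166.4 195.9]
 [160.5 192.5]] [[165.3 195.2]
 [168.7 197.2]]
```

View pics/t3.png

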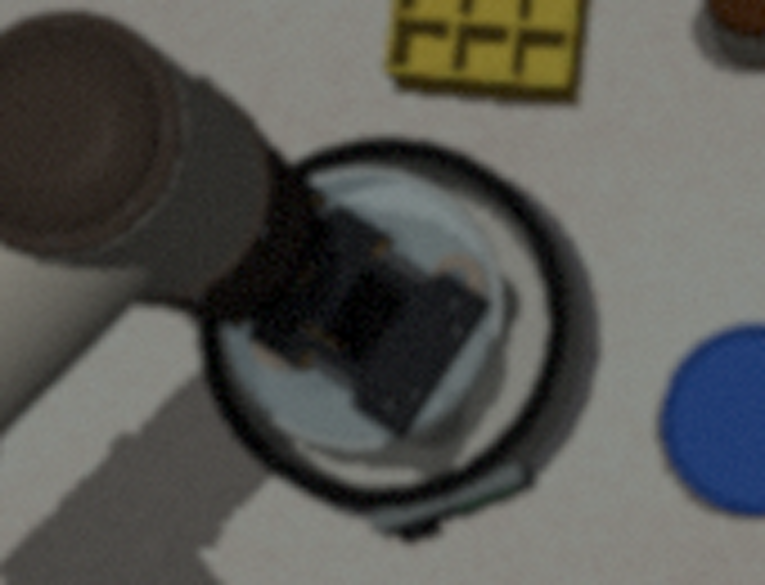

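```bash
python3 -c "
from h import *
im=cv2.imread('pics/w3.png');im=cv2.convertScaleAbs(im[180:340,190:370],alpha=3,beta=20)
cv2.imwrite('pics/w3c.png',cv2.resize(im,None,fx=4,fy=4,interpolation=2))
im=cv2.imread('pics/s3_full.png');im=cv2.convertScaleAbs(im[100:200,290:390],alpha=2.5,beta=20)
cv2.imwrite('pics/s3c.png',cv2.resize(im,None,fx=6,fy=6,interpolation=2))
"
```

```text
(no output)
```

View pics/w3c.png

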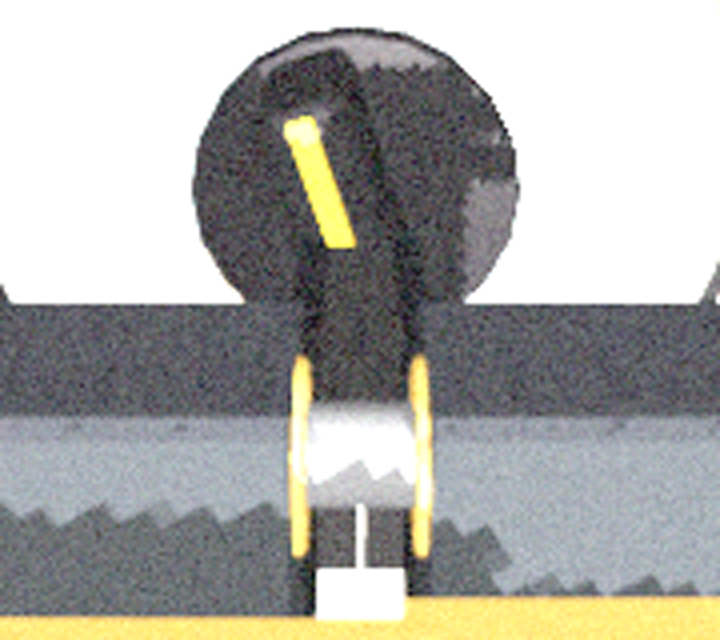

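View pics/s3c.png

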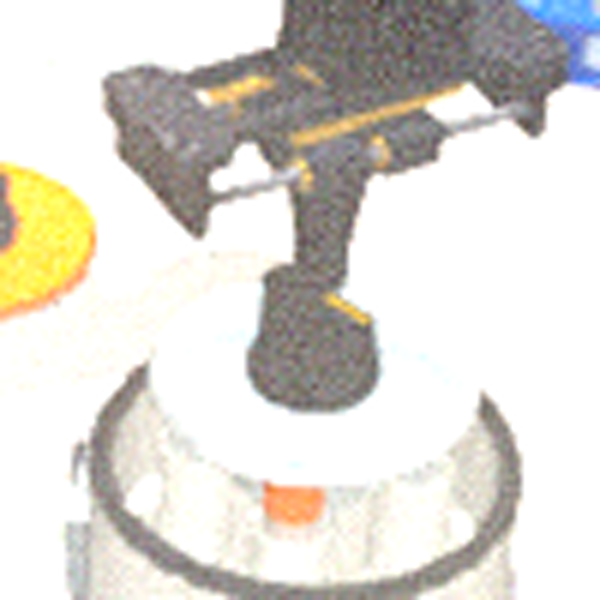

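```bash
python3 -c "
from h import *
s=sense();T=s['tcp_pos'];R=s['ee_rot']
for w in(.087,.066):
  for dx in(-.0095,.0095):
    for dz in (0,-.02,-.04,-.06): print(w,dx,dz,proj('wrist',[T+R@np.array([dx,y,dz]) for y in(-w/2,w/2)]).round(0).tolist())
im=cv2.imread('pics/w2.png');im=cv2.convertScaleAbs(im[170:340,170:380],alpha=3,beta=20)
cv2.imwrite('pics/w2c.png',cv2.resize(im,None,fx=3.8,fy=3.8,interpolation=2))
"
```

```text
0.087 -0.0095 0 [[221.0, 245.0], [337.0, 245.0]]
0.087 -0.0095 -0.02 [[215.0, 257.0], [343.0, 257.0]]
0.087 -0.0095 -0.04 [[208.0, 272.0], [350.0, 272.0]]
0.087 -0.0095 -0.06 [[200.0, 290.0], [358.0, 290.0]]
0.087 0.0095 0 [[219.0, 221.0], [339.0, 221.0]]
0.087 0.0095 -0.02 [[213.0, 231.0], [345.0, 231.0]]
0.087 0.0095 -0.04 [[206.0, 244.0], [352.0, 244.0]]
0.087 0.0095 -0.06 [[197.0, 259.0], [361.0, 259.0]]
0.066 -0.0095 0 [[235.0, 245.0], [323.0, 245.0]]
0.066 -0.0095 -0.02 [[231.0, 257.0], [327.0, 257.0]]
0.066 -0.0095 -0.04 [[225.0, 272.0], [333.0, 272.0]]
0.066 -0.0095 -0.06 [[219.0, 290.0], [339.0, 290.0]]
0.066 0.0095 0 [[234.0, 221.0], [324.0, 221.0]]
0.066 0.0095 -0.02 [[229.0, 231.0], [329.0, 231.0]]
0.066 0.0095 -0.04 [[224.0, 244.0], [334.0, 244.0]]
0.066 0.0095 -0.06 [[217.0, 259.0], [341.0, 259.0]]
```

View pics/w2c.png

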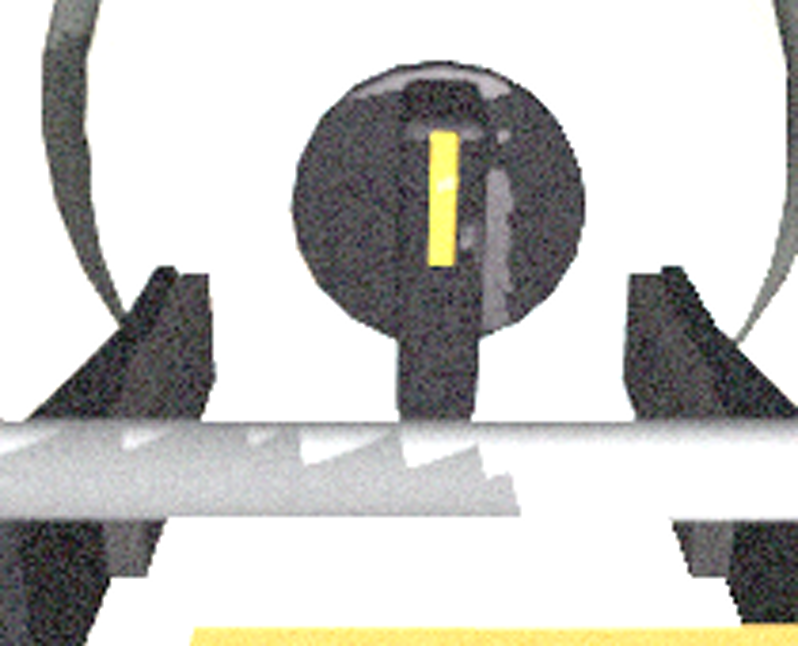

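```bash
python3 -m inch '[{"jaw":255,"x":0,"y":0,"z":0.9,"ax":0,"ay":0,"az":0.7},{"jaw":255,"x":0,"y":0,"z":0.5,"ax":0,"ay":0,"az":0.7},{"jaw":255,"x":0,"y":0,"z":0,"ax":0,"ay":0,"az":0}]'; python3 -c "
from h import *
from st import st
s=st();T=s['tcp_pos'];R=s['ee_rot']
im,p=snap('scene','s4')
print(proj('scene',[T+R@np.array([0,0,z]) for z in(0,-.02,-.04,-.06)]).round(1))
im=cv2.convertScaleAbs(im[80:180,290:390],alpha=2.5,beta=20)
cv2.imwrite('pics/s4c.png',cv2.resize(im,None,fx=6,fy=6,interpolation=2))
"
```

```text
time_s: 4.82
tcp_pos: [0.5326, 0.3271, 0.2367]
ee_rot: [[0.956, -0.292, 0.0], [-0.292, -0.956, -0.002], [0.001, 0.002, -1.0]]
wrist_force: [0.7, 0.0, -0.3]
gripper_width: 0.004
t4.83 tcp [0.5326 0.3271 0.2367] yaw -17.0 tilt [ 0.0003 -0.0019] F [ 0.7  0.  -0.3] M [-0.06  0.01 -0.03] w 0.000 j [ 46.  20.   5.   0. -75.  27.]
[[344.  131.1]
 [344.6 124.7]
 [345.2 118. ]
 [345.8 111.3]]
```

View pics/s4c.png

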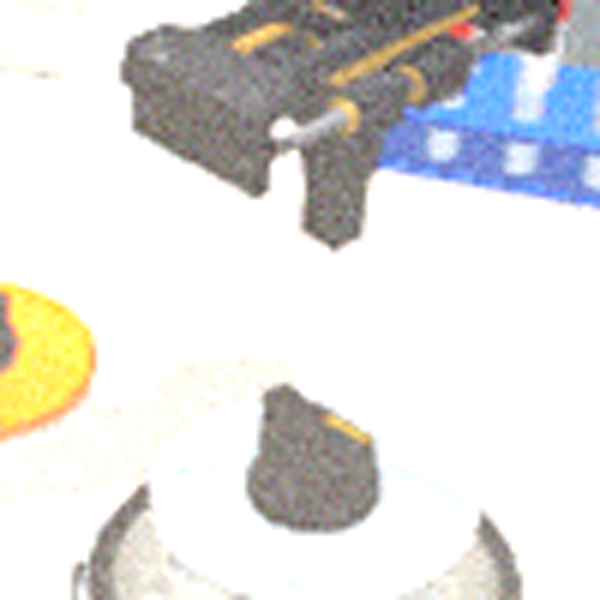

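```bash
python3 -m inch '[{"jaw":255,"x":0,"y":0,"z":-0.9,"ax":0,"ay":0,"az":0.45},{"jaw":255,"x":0,"y":0,"z":-0.4,"ax":0,"ay":0,"az":0},{"jaw":255,"x":0,"y":0,"z":-0.1,"ax":0,"ay":0,"az":0},{"jaw":255,"x":0,"y":0,"z":0,"ax":0,"ay":0,"az":0}]'; python3 st.py
```

```text
time_s: 5.38
tcp_pos: [0.5297, 0.3249, 0.1446]
ee_rot: [[0.976, -0.217, -0.007], [-0.217, -0.976, -0.007], [-0.005, 0.009, -1.0]]
wrist_force: [0.0, 0.1, 0.3]
gripper_width: 0.008
t5.38 tcp [0.5297 0.3249 0.1446] yaw -12.5 tilt [-0.007  -0.0073] F [0.  0.1 0.3] M [-0.    0.03 -0.01] w 0.001 j [ 46.  24.  -3.   0. -64.  31.]
```

```bash
for i in 1 ; do python3 -m inch '[{"jaw":255,"x":0.05,"y":0.04,"z":-0.03,"ax":0.04,"ay":-0.04,"az":0},{"jaw":255,"x":0,"y":0,"z":0,"ax":0,"ay":0,"az":0}]'; done; python3 st.py;  python3 -m inch '[{"jaw":255,"x":0,"y":0,"z":-0.04,"ax":0,"ay":0,"az":0},{"jaw":255,"x":0,"y":0,"z":0,"ax":0,"ay":0,"az":0}]'; python3 -m inch '[{"jaw":255,"x":0,"y":0,"z":-0.04,"ax":0,"ay":0,"az":0},{"jaw":255,"x":0,"y":0,"z":0,"ax":0,"ay":0,"az":0}]'
```

```text
time_s: 5.62
tcp_pos: [0.5341, 0.328, 0.1459]
ee_rot: [[0.976, -0.216, 0.004], [-0.216, -0.976, 0.002], [0.004, -0.002, -1.0]]
wrist_force: [0.1, 0.7, 0.4]
gripper_width: 0.007
t5.62 tcp [0.5341 0.328  0.1459] yaw -12.5 tilt [0.004  0.0016] F [0.1 0.7 0.4] M [-0.01  0.04  0.01] w 0.001 j [ 46.  24.  -3.   0. -63.  31.]
time_s: 5.88
tcp_pos: [0.5347, 0.3286, 0.1445]
ee_rot: [[0.976, -0.216, 0.006], [-0.216, -0.976, 0.004], [0.005, -0.005, -1.0]]
wrist_force: [0.2, 0.3, 0.0]
gripper_width: 0.005
time_s: 6.12
tcp_pos: [0.5355, 0.3291, 0.1445]
ee_rot: [[0.976, -0.216, 0.009], [-0.216, -0.976, 0.005], [0.008, -0.007, -1.0]]
wrist_force: [0.5, -0.2, -0.1]
gripper_width: 0.005
```

```bash
python3 -m inch '[{"jaw":255,"x":-0.04,"y":-0.03,"z":-0.08,"ax":-0.03,"ay":0.05,"az":0},{"jaw":255,"x":0,"y":0,"z":0,"ax":0,"ay":0,"az":0}]';  python3 -m inch '[{"jaw":255,"x":0,"y":0,"z":-0.08,"ax":0,"ay":0,"az":0},{"jaw":255,"x":0,"y":0,"z":0,"ax":0,"ay":0,"az":0}]'; python3 -m inch '[{"jaw":255,"x":0,"y":0,"z":-0.08,"ax":0,"ay":0,"az":0},{"jaw":255,"x":0,"y":0,"z":0,"ax":0,"ay":0,"az":0}]'
```

```text
time_s: 6.38
tcp_pos: [0.5359, 0.3294, 0.1448]
ee_rot: [[0.977, -0.214, 0.008], [-0.214, -0.977, 0.005], [0.007, -0.007, -1.0]]
wrist_force: [-0.8, 0.0, -0.4]
gripper_width: 0.007
time_s: 6.62
tcp_pos: [0.5378, 0.3302, 0.1447]
ee_rot: [[0.977, -0.212, 0.015], [-0.212, -0.977, 0.007], [0.013, -0.01, -1.0]]
wrist_force: [-0.5, -0.7, -0.6]
gripper_width: 0.002
time_s: 6.88
tcp_pos: [0.5397, 0.331, 0.1447]
ee_rot: [[0.977, -0.21, 0.021], [-0.21, -0.978, 0.009], [0.018, -0.013, -1.0]]
wrist_force: [0.2, -1.0, -0.0]
gripper_width: 0.004
```

```bash
python3 -m inch '[{"jaw":60,"x":-0.1,"y":-0.05,"z":0.7,"ax":-0.05,"ay":0.12,"az":-0.06},{"jaw":60,"x":0,"y":0,"z":0,"ax":0,"ay":0,"az":0},{"jaw":60,"x":0,"y":0,"z":0,"ax":0,"ay":0,"az":0},{"jaw":60,"x":0,"y":0,"z":0,"ax":0,"ay":0,"az":0},{"jaw":60,"x":0,"y":0,"z":0,"ax":0,"ay":0,"az":0},{"jaw":60,"x":0,"y":0,"z":0,"ax":0,"ay":0,"az":0},{"jaw":60,"x":0,"y":0,"z":0,"ax":0,"ay":0,"az":0},{"jaw":60,"x":0,"y":0,"z":0,"ax":0,"ay":0,"az":0}]'; python3 st.py
```

```text
time_s: 7.88
tcp_pos: [0.5308, 0.3258, 0.1795]
ee_rot: [[0.975, -0.222, -0.011], [-0.222, -0.975, -0.008], [-0.009, 0.01, -1.0]]
wrist_force: [0.2, -0.5, 0.2]
gripper_width: 0.751
t7.88 tcp [0.5308 0.3258 0.1795] yaw -12.8 tilt [-0.0113 -0.0081] F [ 0.2 -0.5  0.2] M [ 0.04 -0.04  0.01] w 0.065 j [ 46.  22.   0.  -0. -69.  31.]
```

```bash
python3 -m inch '[{"jaw":60,"x":0.04,"y":0.03,"z":-0.4,"ax":0.04,"ay":-0.06,"az":0.02},{"jaw":60,"x":0,"y":0,"z":-0.3,"ax":0,"ay":0,"az":0},{"jaw":60,"x":0,"y":0,"z":-0.1,"ax":0,"ay":0,"az":0},{"jaw":60,"x":0,"y":0,"z":0,"ax":0,"ay":0,"az":0}]'; python3 st.py
```

```text
time_s: 8.38
tcp_pos: [0.534, 0.3282, 0.1316]
ee_rot: [[0.976, -0.218, 0.002], [-0.218, -0.976, 0.001], [0.002, -0.001, -1.0]]
wrist_force: [-0.1, 0.6, -0.3]
gripper_width: 0.765
t8.38 tcp [0.534  0.3282 0.1316] yaw -12.6 tilt [0.0018 0.0009] F [-0.1  0.6 -0.3] M [-0.05 -0.02  0.03] w 0.067 j [ 46.  24.  -4.   0. -62.  31.]
```

```bash
python3 -m inch '[{"jaw":60,"x":-0.02,"y":-0.02,"z":-0.2,"ax":0,"ay":0,"az":0},{"jaw":60,"x":0,"y":0,"z":-0.1,"ax":0,"ay":0,"az":0},{"jaw":60,"x":0,"y":0,"z":0,"ax":0,"ay":0,"az":0}]'; python3 st.py
```

```text
time_s: 8.75
tcp_pos: [0.5333, 0.3274, 0.1138]
ee_rot: [[0.976, -0.218, 0.004], [-0.218, -0.976, 0.002], [0.003, -0.003, -1.0]]
wrist_force: [-0.5, -0.7, 0.8]
gripper_width: 0.765
t8.75 tcp [0.5333 0.3274 0.1138] yaw -12.6 tilt [0.0036 0.0025] F [-0.5 -0.7  0.8] M [-0.06 -0.   -0.01] w 0.067 j [ 46.  25.  -5.   0. -59.  31.]
```

```bash
python3 -m inch '[{"jaw":255,"x":0,"y":0,"z":0,"ax":-0.01,"ay":0.02,"az":0},{"jaw":255,"x":0,"y":0,"z":0,"ax":0,"ay":0,"az":0},{"jaw":255,"x":0,"y":0,"z":0,"ax":0,"ay":0,"az":0},{"jaw":255,"x":0,"y":0,"z":0,"ax":0,"ay":0,"az":0},{"jaw":255,"x":0,"y":0,"z":0,"ax":0,"ay":0,"az":0},{"jaw":255,"x":0,"y":0,"z":0,"ax":0,"ay":0,"az":0},{"jaw":255,"x":0,"y":0,"z":0,"ax":0,"ay":0,"az":0},{"jaw":255,"x":0,"y":0,"z":0,"ax":0,"ay":0,"az":0}]'; python3 st.py
```

```text
time_s: 9.75
tcp_pos: [0.534, 0.3281, 0.1147]
ee_rot: [[0.976, -0.218, 0.002], [-0.218, -0.976, 0.002], [0.001, -0.002, -1.0]]
wrist_force: [0.3, 0.6, 0.7]
gripper_width: 0.18
t9.75 tcp [0.534  0.3281 0.1147] yaw -12.6 tilt [0.0017 0.0022] F [0.3 0.6 0.7] M [-0.04 -0.06  0.03] w 0.016 j [ 46.  25.  -5.  -0. -60.  31.]
```

Gripped: 16 mm width. Turn clockwise.

```bash
python3 -m inch '[{"jaw":255,"x":0,"y":0,"z":0,"ax":0,"ay":0,"az":-0.8},{"jaw":255,"x":0,"y":0,"z":0,"ax":0,"ay":0,"az":-0.8},{"jaw":255,"x":0,"y":0,"z":0,"ax":0,"ay":0,"az":-0.8}]'; python3 st.py; python3 -m inch '[{"jaw":255,"x":0,"y":0,"z":0,"ax":0,"ay":0,"az":-0.8},{"jaw":255,"x":0,"y":0,"z":0,"ax":0,"ay":0,"az":-0.8},{"jaw":255,"x":0,"y":0,"z":0,"ax":0,"ay":0,"az":-0.8},{"jaw":255,"x":0,"y":0,"z":0,"ax":0,"ay":0,"az":-0.8},{"jaw":255,"x":0,"y":0,"z":0,"ax":0,"ay":0,"az":-0.8}]';python3 st.py
```

```text
time_s: 10.12
tcp_pos: [0.5343, 0.328, 0.1147]
ee_rot: [[0.796, -0.606, 0.003], [-0.606, -0.796, 0.001], [0.002, -0.002, -1.0]]
wrist_force: [-0.0, 0.8, -0.8]
gripper_width: 0.18
t10.12 tcp [0.5343 0.328  0.1147] yaw -37.3 tilt [0.0028 0.0008] F [-0.   0.8 -0.8] M [0.11 0.07 0.04] w 0.016 j [ 46.  25.  -5.   0. -60.   6.]
time_s: 10.75
tcp_pos: [0.5343, 0.328, 0.1147]
ee_rot: [[0.198, -0.98, 0.003], [-0.98, -0.198, -0.002], [0.002, -0.002, -1.0]]
wrist_force: [-0.4, 1.0, -0.2]
gripper_width: 0.183
t10.75 tcp [0.5343 0.328  0.1147] yaw -78.6 tilt [ 0.0026 -0.0015] F [-0.4  1.  -0.2] M [0.1  0.02 0.02] w 0.016 j [ 46.  25.  -5.   0. -60. -35.]
```

```bash
python3 -m inch '[{"jaw":255,"x":0,"y":0,"z":0,"ax":0,"ay":0,"az":-0.9},{"jaw":255,"x":0,"y":0,"z":0,"ax":0,"ay":0,"az":-0.9},{"jaw":255,"x":0,"y":0,"z":0,"ax":0,"ay":0,"az":-0.9},{"jaw":255,"x":0,"y":0,"z":0,"ax":0,"ay":0,"az":-0.9},{"jaw":255,"x":0,"y":0,"z":0,"ax":0,"ay":0,"az":-0.9},{"jaw":255,"x":0,"y":0,"z":0,"ax":0,"ay":0,"az":-0.9},{"jaw":255,"x":0,"y":0,"z":0,"ax":0,"ay":0,"az":-0.9}]';python3 st.py; python3 -m inch '[{"jaw":255,"x":0,"y":0,"z":0,"ax":0,"ay":0,"az":-0.9},{"jaw":255,"x":0,"y":0,"z":0,"ax":0,"ay":0,"az":-0.9},{"jaw":255,"x":0,"y":0,"z":0,"ax":0,"ay":0,"az":-0.9},{"jaw":255,"x":0,"y":0,"z":0,"ax":0,"ay":0,"az":-0.9},{"jaw":255,"x":0,"y":0,"z":0,"ax":0,"ay":0,"az":-0.9},{"jaw":255,"x":0,"y":0,"z":0,"ax":0,"ay":0,"az":-0.9},{"jaw":255,"x":0,"y":0,"z":0,"ax":0,"ay":0,"az":-0.9}]';python3 st.py
```

```text
time_s: 11.62
tcp_pos: [0.5344, 0.3281, 0.1147]
ee_rot: [[-0.805, -0.593, -0.0], [-0.593, 0.805, -0.003], [0.002, -0.002, -1.0]]
wrist_force: [-1.0, -0.3, -0.4]
gripper_width: 0.184
t11.62 tcp [0.5344 0.3281 0.1147] yaw -143.6 tilt [-0.    -0.003] F [-1.  -0.3 -0.4] M [ 0.14 -0.05  0.05] w 0.016 j [  46.   25.   -5.    0.  -60. -100.]
time_s: 12.5
tcp_pos: [0.5343, 0.3283, 0.1147]
ee_rot: [[-0.877, 0.48, -0.002], [0.48, 0.877, -0.001], [0.002, -0.002, -1.0]]
wrist_force: [-0.2, -0.5, 0.4]
gripper_width: 0.185
t12.50 tcp [0.5343 0.3283 0.1147] yaw 151.3 tilt [-0.0023 -0.0006] F [-0.2 -0.5  0.4] M [ 0.06 -0.24  0.06] w 0.016 j [  46.   25.   -5.   -0.  -60. -165.]
```

```bash
python3 -m inch '[{"jaw":120,"x":0,"y":0,"z":0,"ax":0,"ay":0,"az":0},{"jaw":120,"x":0,"y":0,"z":0,"ax":0,"ay":0,"az":0},{"jaw":120,"x":0,"y":0,"z":0,"ax":0,"ay":0,"az":0},{"jaw":120,"x":0,"y":0,"z":0.4,"ax":0,"ay":0,"az":0},{"jaw":120,"x":0,"y":0,"z":0.4,"ax":0,"ay":0,"az":0},{"jaw":120,"x":0,"y":0,"z":0.2,"ax":0,"ay":0,"az":0.5},{"jaw":120,"x":0,"y":0,"z":0,"ax":0,"ay":0,"az":0.9},{"jaw":120,"x":0,"y":0,"z":0,"ax":0,"ay":0,"az":1},{"jaw":120,"x":0,"y":0,"z":0,"ax":0,"ay":0,"az":1},{"jaw":120,"x":0,"y":0,"z":0,"ax":0,"ay":0,"az":1},{"jaw":120,"x":0,"y":0,"z":0,"ax":0,"ay":0,"az":1},{"jaw":120,"x":0,"y":0,"z":0,"ax":0,"ay":0,"az":1}]';python3 st.py; python3 -m inch '[{"jaw":120,"x":0,"y":0,"z":0,"ax":0,"ay":0,"az":1},{"jaw":120,"x":0,"y":0,"z":0,"ax":0,"ay":0,"az":1},{"jaw":120,"x":0,"y":0,"z":0,"ax":0,"ay":0,"az":1},{"jaw":120,"x":0,"y":0,"z":0,"ax":0,"ay":0,"az":1},{"jaw":120,"x":0,"y":0,"z":0,"ax":0,"ay":0,"az":1},{"jaw":120,"x":0,"y":0,"z":0,"ax":0,"ay":0,"az":1},{"jaw":120,"x":0,"y":0,"z":0,"ax":0,"ay":0,"az":1},{"jaw":120,"x":0,"y":0,"z":0,"ax":0,"ay":0,"az":1},{"jaw":120,"x":0,"y":0,"z":0,"ax":0,"ay":0,"az":1},{"jaw":120,"x":0,"y":0,"z":0,"ax":0,"ay":0,"az":0.8}]';python3 st.py
python3 -c "
from h import *
im,p=snap('wrist','w5')"
```

```text
time_s: 14.0
tcp_pos: [0.5337, 0.3278, 0.1768]
ee_rot: [[-0.785, -0.62, 0.001], [-0.62, 0.785, -0.003], [0.001, -0.003, -1.0]]
wrist_force: [0.4, 0.1, 0.1]
gripper_width: 0.532
t14.00 tcp [0.5337 0.3278 0.1768] yaw -141.7 tilt [ 0.001  -0.0029] F [0.4 0.1 0.1] M [ 0.06 -0.15  0.06] w 0.046 j [ 46.  23.  -0.   0. -68. -98.]
time_s: 15.25
tcp_pos: [0.5332, 0.3274, 0.1766]
ee_rot: [[0.769, -0.639, 0.002], [-0.639, -0.769, 0.001], [0.001, -0.002, -1.0]]
wrist_force: [0.1, 0.5, 0.1]
gripper_width: 0.526
t15.25 tcp [0.5332 0.3274 0.1766] yaw -39.7 tilt [0.0023 0.0006] F [0.1 0.5 0.1] M [-0.1   0.05 -0.03] w 0.046 j [ 46.  22.  -0.   0. -67.   4.]
```

View pics/w5.png

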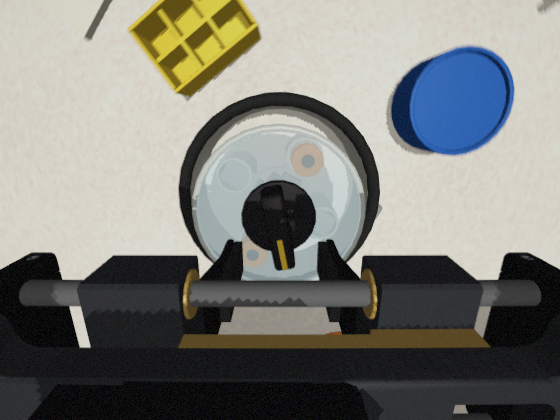

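```bash
python3 -m inch '[{"jaw":100,"x":0,"y":0,"z":0,"ax":0,"ay":0,"az":0.9},{"jaw":100,"x":0,"y":0,"z":-0.4,"ax":0,"ay":0,"az":0.22},{"jaw":100,"x":0,"y":0,"z":-0.3,"ax":0,"ay":0,"az":0},{"jaw":100,"x":0,"y":0,"z":-0.1,"ax":0,"ay":0,"az":0},{"jaw":100,"x":0,"y":0,"z":0,"ax":0,"ay":0,"az":0}]';python3 st.py
```

```text
time_s: 15.92
tcp_pos: [0.5336, 0.3277, 0.1285]
ee_rot: [[0.881, -0.474, 0.004], [-0.474, -0.881, 0.002], [0.002, -0.004, -1.0]]
wrist_force: [-0.5, -0.5, -0.7]
gripper_width: 0.607
t15.93 tcp [0.5336 0.3277 0.1285] yaw -28.3 tilt [0.0038 0.0023] F [-0.5 -0.5 -0.7] M [-0.04  0.   -0.01] w 0.053 j [ 46.  24.  -4.   0. -61.  15.]
```

```bash
python3 -m inch '[{"jaw":100,"x":0,"y":0,"z":-0.2,"ax":0,"ay":0.02,"az":-0.03},{"jaw":100,"x":0,"y":0,"z":-0.06,"ax":0,"ay":0,"az":0},{"jaw":255,"x":0,"y":0,"z":0,"ax":0,"ay":0,"az":0},{"jaw":255,"x":0,"y":0,"z":0,"ax":0,"ay":0,"az":0},{"jaw":255,"x":0,"y":0,"z":0,"ax":0,"ay":0,"az":0},{"jaw":255,"x":0,"y":0,"z":0,"ax":0,"ay":0,"az":0},{"jaw":255,"x":0,"y":0,"z":0,"ax":0,"ay":0,"az":0},{"jaw":255,"x":0,"y":0,"z":0,"ax":0,"ay":0,"az":0},{"jaw":255,"x":0,"y":0,"z":0,"ax":0,"ay":0,"az":0}]';python3 st.py
```

```text
time_s: 17.05
tcp_pos: [0.5346, 0.3284, 0.114]
ee_rot: [[0.878, -0.479, 0.003], [-0.479, -0.878, 0.004], [0.001, -0.005, -1.0]]
wrist_force: [0.7, 0.0, 0.8]
gripper_width: 0.181
t17.05 tcp [0.5346 0.3284 0.114 ] yaw -28.6 tilt [0.003  0.0043] F [0.7 0.  0.8] M [-0.16  0.02  0.03] w 0.016 j [ 46.  25.  -5.  -0. -59.  15.]
```

```bash
python3 -m inch '[{"jaw":255,"x":0,"y":0,"z":0,"ax":0,"ay":0,"az":-0.8},{"jaw":255,"x":0,"y":0,"z":0,"ax":0,"ay":0,"az":-0.8},{"jaw":255,"x":0,"y":0,"z":0,"ax":0,"ay":0,"az":-0.8},{"jaw":255,"x":0,"y":0,"z":0,"ax":0,"ay":0,"az":-0.8},{"jaw":255,"x":0,"y":0,"z":0,"ax":0,"ay":0,"az":-0.8},{"jaw":255,"x":0,"y":0,"z":0,"ax":0,"ay":0,"az":-0.8},{"jaw":255,"x":0,"y":0,"z":0,"ax":0,"ay":0,"az":-0.8},{"jaw":255,"x":0,"y":0,"z":0,"ax":0,"ay":0,"az":0}]';python3 st.py
```

```text
time_s: 18.05
tcp_pos: [0.5344, 0.3281, 0.114]
ee_rot: [[0.064, -0.998, 0.004], [-0.998, -0.064, -0.001], [0.001, -0.004, -1.0]]
wrist_force: [0.6, 0.3, 1.2]
gripper_width: 0.183
t18.05 tcp [0.5344 0.3281 0.114 ] yaw -86.3 tilt [ 0.0043 -0.0007] F [0.6 0.3 1.2] M [ 0.05 -0.02  0.  ] w 0.016 j [ 46.  25.  -5.   0. -59. -43.]
```

```bash
python3 -m inch '[{"jaw":255,"x":0,"y":0,"z":0.2,"ax":0,"ay":0,"az":0},{"jaw":255,"x":0,"y":0,"z":0.2,"ax":0,"ay":0,"az":0},{"jaw":255,"x":0,"y":0,"z":0.2,"ax":0,"ay":0,"az":0},{"jaw":255,"x":0,"y":0,"z":0,"ax":0,"ay":0,"az":0}]';python3 st.py
python3 -c "
from h import *
im,p=snap('wrist','w6')"
```

```text
time_s: 18.55
tcp_pos: [0.5335, 0.3278, 0.1512]
ee_rot: [[0.068, -0.998, 0.002], [-0.998, -0.068, -0.001], [0.001, -0.002, -1.0]]
wrist_force: [0.5, 1.1, -4.2]
gripper_width: 0.184
t18.55 tcp [0.5335 0.3278 0.1512] yaw -86.1 tilt [ 0.0021 -0.0013] F [ 0.5  1.1 -4.2] M [ 0.13 -0.05  0.05] w 0.016 j [ 46.  23.  -2.   0. -64. -43.]
```

View pics/w6.png

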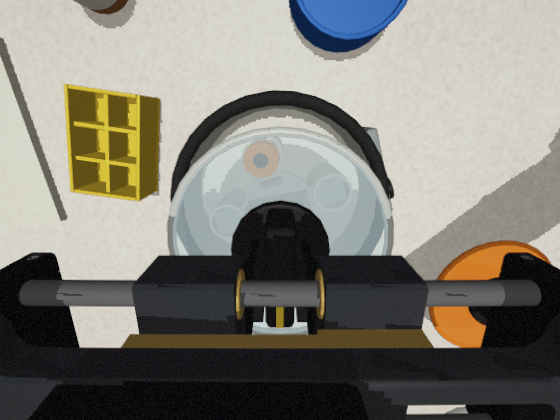

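```bash
python3 -m inch '[{"jaw":255,"x":0,"y":0,"z":0.5,"ax":0,"ay":0,"az":0},{"jaw":255,"x":0,"y":0,"z":0.5,"ax":0,"ay":0,"az":0},{"jaw":255,"x":-0.1,"y":-0.4,"z":0,"ax":0,"ay":0,"az":0},{"jaw":255,"x":-0.1,"y":-0.4,"z":0,"ax":0,"ay":0,"az":0},{"jaw":255,"x":0,"y":0,"z":0,"ax":0,"ay":0,"az":0},{"jaw":255,"x":0,"y":0,"z":0,"ax":0,"ay":0,"az":0}]';python3 st.py
python3 -c "
from h import *
im,p=snap('wrist','w7')
im,p=snap('top','t7',(120,140,290,260),4.5)"
```

```text
time_s: 19.35
tcp_pos: [0.518, 0.2774, 0.2085]
ee_rot: [[0.069, -0.998, -0.006], [-0.998, -0.069, -0.006], [0.005, 0.007, -1.0]]
wrist_force: [0.7, 0.4, -3.1]
gripper_width: 0.18
t19.35 tcp [0.518  0.2774 0.2085] yaw -86.1 tilt [-0.0064 -0.0057] F [ 0.7  0.4 -3.1] M [ 0.08 -0.02  0.03] w 0.016 j [ 44.  18.  -2.  -0. -70. -40.]
```

View pics/w7.png

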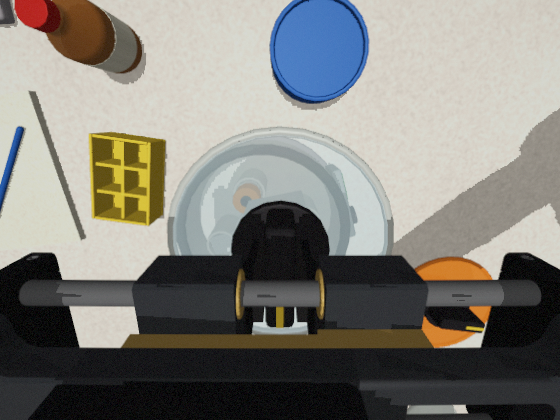

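View pics/t7.png

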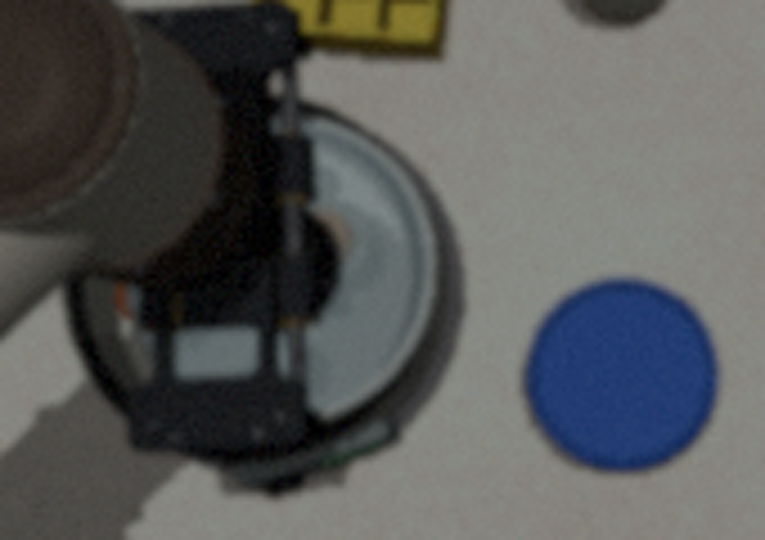

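```bash
python3 -c "
from h import *
print(ray('wrist',(319.5,47),.056),ray('wrist',(271,47),.056),ray('wrist',(368,47),.056),ray('wrist',(319,99),.056))
a=[[.482+.055*np.cos(t),.119+.055*np.sin(t),.056] for t in np.linspace(0,6.28,13)]
print(proj('wrist',a).round(0).tolist())"
```

```text
[0.48402032 0.11828611 0.056     ] [0.53678592 0.12207081 0.056     ] [0.43105151 0.11436209 0.056     ] [0.47886179 0.17156017 0.056     ]
[[271.0, 44.0], [276.0, 72.0], [293.0, 92.0], [316.0, 101.0], [341.0, 96.0], [361.0, 78.0], [371.0, 52.0], [368.0, 23.0], [352.0, 0.0], [327.0, -10.0], [300.0, -5.0], [280.0, 16.0], [271.0, 44.0]]
```

```bash
python3 -m inch '[{"jaw":255,"x":-0.14,"y":-0.6,"z":0,"ax":0.03,"ay":-0.03,"az":0},{"jaw":255,"x":-0.14,"y":-0.6,"z":0,"ax":0,"ay":0,"az":0},{"jaw":255,"x":-0.14,"y":-0.6,"z":0,"ax":0,"ay":0,"az":0},{"jaw":255,"x":-0.1,"y":-0.5,"z":0,"ax":0,"ay":0,"az":0},{"jaw":255,"x":0,"y":-0.2,"z":0,"ax":0,"ay":0,"az":0},{"jaw":255,"x":0,"y":0,"z":0,"ax":0,"ay":0,"az":0},{"jaw":255,"x":0,"y":0,"z":0,"ax":0,"ay":0,"az":0}]';python3 st.py
```

```text
time_s: 20.32
tcp_pos: [0.4876, 0.1285, 0.2066]
ee_rot: [[0.074, -0.997, -0.001], [-0.997, -0.074, -0.001], [0.001, 0.001, -1.0]]
wrist_force: [0.5, -0.0, -4.2]
gripper_width: 0.179
t20.32 tcp [0.4876 0.1285 0.2066] yaw -85.7 tilt [-0.0011 -0.0006] F [ 0.5 -0.  -4.2] M [ 0.12 -0.06  0.06] w 0.016 j [ 33.   9. -14.  -0. -67. -29.]
```

```bash
python3 -m inch '[{"jaw":255,"x":-0.08,"y":-0.17,"z":-0.3,"ax":0,"ay":0,"az":0},{"jaw":255,"x":0,"y":0,"z":-0.5,"ax":0,"ay":0,"az":0},{"jaw":255,"x":0,"y":0,"z":-0.5,"ax":0,"ay":0,"az":0},{"jaw":255,"x":0,"y":0,"z":-0.3,"ax":0,"ay":0,"az":0},{"jaw":255,"x":0,"y":0,"z":0,"ax":0,"ay":0,"az":0},{"jaw":255,"x":0,"y":0,"z":0,"ax":0,"ay":0,"az":0}]';python3 st.py
python3 -c "
from h import *
im,p=snap('top','t8',(180,160,330,280),5)
im,p=snap('scene','s8',(220,130,370,270),5)"
```

```text
time_s: 21.08
tcp_pos: [0.4864, 0.1244, 0.109]
ee_rot: [[0.081, -0.997, 0.004], [-0.997, -0.081, 0.001], [-0.001, -0.004, -1.0]]
wrist_force: [1.0, 0.4, -3.6]
gripper_width: 0.179
t21.07 tcp [0.4864 0.1244 0.109 ] yaw -85.3 tilt [0.0038 0.0014] F [ 1.   0.4 -3.6] M [ 0.06 -0.06 -0.05] w 0.016 j [ 33.  14. -23.   0. -53. -28.]
```

View pics/s8.png

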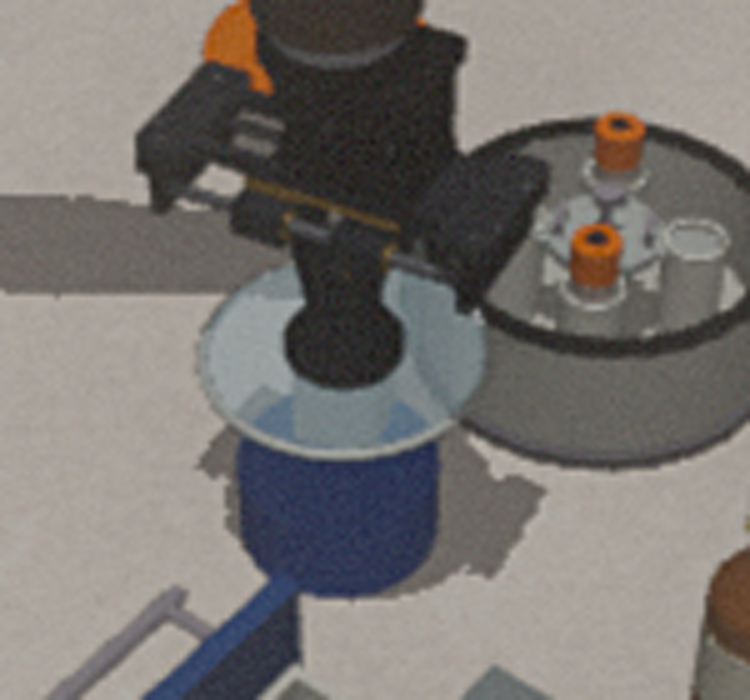

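View pics/t8.png

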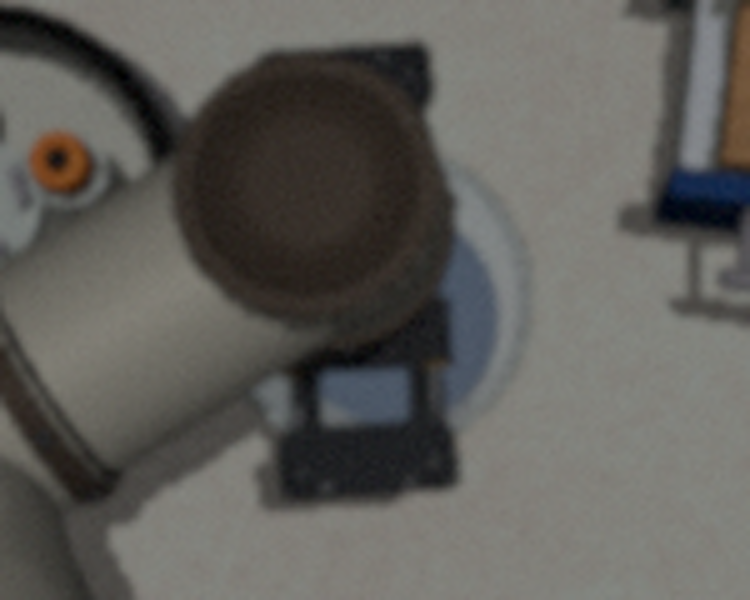

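```bash
python3 -m inch '[{"jaw":255,"x":-0.06,"y":-0.1,"z":-0.2,"ax":-0.01,"ay":0.02,"az":0},{"jaw":255,"x":0,"y":0,"z":-0.15,"ax":0,"ay":0,"az":0},{"jaw":255,"x":0,"y":0,"z":0,"ax":0,"ay":0,"az":0}]';python3 st.py;python3 -m inch '[{"jaw":255,"x":-0.02,"y":-0.03,"z":-0.12,"ax":0,"ay":0,"az":0},{"jaw":255,"x":0,"y":0,"z":0,"ax":0,"ay":0,"az":0}]';python3 st.py
```

```text
time_s: 21.55
tcp_pos: [0.4827, 0.118, 0.0878]
ee_rot: [[0.081, -0.997, 0.002], [-0.997, -0.081, 0.001], [-0.001, -0.002, -1.0]]
wrist_force: [-0.0, -0.2, -3.5]
gripper_width: 0.18
t21.55 tcp [0.4827 0.118  0.0878] yaw -85.4 tilt [0.002  0.0012] F [-0.  -0.2 -3.5] M [ 0.05  0.01 -0.03] w 0.016 j [ 33.  15. -25.   0. -49. -28.]
time_s: 21.8
tcp_pos: [0.4815, 0.116, 0.0801]
ee_rot: [[0.08, -0.997, 0.002], [-0.997, -0.08, 0.001], [-0.001, -0.002, -1.0]]
wrist_force: [0.6, -0.3, -3.7]
gripper_width: 0.182
t21.80 tcp [0.4815 0.116  0.0801] yaw -85.4 tilt [0.002  0.0011] F [ 0.6 -0.3 -3.7] M [0.04 0.02 0.  ] w 0.016 j [ 32.  16. -26.   0. -48. -28.]
```

```bash
python3 -m inch '[{"jaw":255,"x":0.02,"y":0.03,"z":-0.06,"ax":0,"ay":0,"az":0},{"jaw":255,"x":0,"y":0,"z":0,"ax":0,"ay":0,"az":0}]';python3 st.py
```

```text
time_s: 22.05
tcp_pos: [0.4838, 0.1177, 0.0796]
ee_rot: [[0.082, -0.997, 0.004], [-0.997, -0.082, -0.0], [0.001, -0.004, -1.0]]
wrist_force: [0.0, -0.6, -3.6]
gripper_width: 0.182
t22.05 tcp [0.4838 0.1177 0.0796] yaw -85.3 tilt [ 0.004  -0.0004] F [ 0.  -0.6 -3.6] M [ 0.1  -0.07 -0.  ] w 0.016 j [ 32.  16. -26.   0. -48. -28.]
```

```bash
python3 -m inch '[{"jaw":255,"x":0,"y":0,"z":-0.06,"ax":0,"ay":0,"az":0},{"jaw":255,"x":0,"y":0,"z":0,"ax":0,"ay":0,"az":0}]';python3 st.py
```

```text
time_s: 22.3
tcp_pos: [0.4851, 0.1182, 0.0794]
ee_rot: [[0.084, -0.996, 0.007], [-0.996, -0.084, -0.0], [0.001, -0.007, -1.0]]
wrist_force: [0.2, -0.3, -4.1]
gripper_width: 0.179
t22.30 tcp [0.4851 0.1182 0.0794] yaw -85.2 tilt [ 0.0072 -0.0001] F [ 0.2 -0.3 -4.1] M [ 0.05  0.02 -0.01] w 0.016 j [ 33.  16. -26.   0. -48. -28.]
```

Seated (z stopped). Release and rise.

```bash
python3 -m inch '[{"jaw":120,"x":0,"y":0,"z":0,"ax":0,"ay":0.03,"az":0},{"jaw":120,"x":0,"y":0,"z":0,"ax":0,"ay":0,"az":0},{"jaw":120,"x":0,"y":0,"z":0,"ax":0,"ay":0,"az":0},{"jaw":120,"x":0,"y":0,"z":0.15,"ax":0,"ay":0,"az":0},{"jaw":120,"x":0,"y":0,"z":0.4,"ax":0,"ay":0,"az":0},{"jaw":120,"x":0,"y":0,"z":0.7,"ax":0,"ay":0,"az":0},{"jaw":120,"x":0,"y":0,"z":0.9,"ax":0,"ay":0,"az":0},{"jaw":120,"x":0,"y":0,"z":0.5,"ax":0,"ay":0,"az":0},{"jaw":0,"x":-0.8,"y":0,"z":0,"ax":0,"ay":0,"az":0},{"jaw":0,"x":-0.8,"y":0,"z":0,"ax":0,"ay":0,"az":0}]';python3 st.py
python3 -c "
from h import *
im,p=snap('top','t9',(180,60,480,280),2.6)
im,p=snap('scene','s9',(180,80,420,400),2.2)"
```

```text
time_s: 23.55
tcp_pos: [0.3907, 0.1185, 0.2466]
ee_rot: [[0.082, -0.997, 0.007], [-0.997, -0.082, 0.001], [-0.0, -0.007, -1.0]]
wrist_force: [-1.0, 1.2, 0.3]
gripper_width: 0.677
t23.55 tcp [0.3907 0.1185 0.2466] yaw -85.3 tilt [0.007  0.0008] F [-1.   1.2  0.3] M [ 0.19 -0.04 -0.03] w 0.059 j [ 40.  -3. -21.   0. -71. -35.]
```

View pics/t9.png

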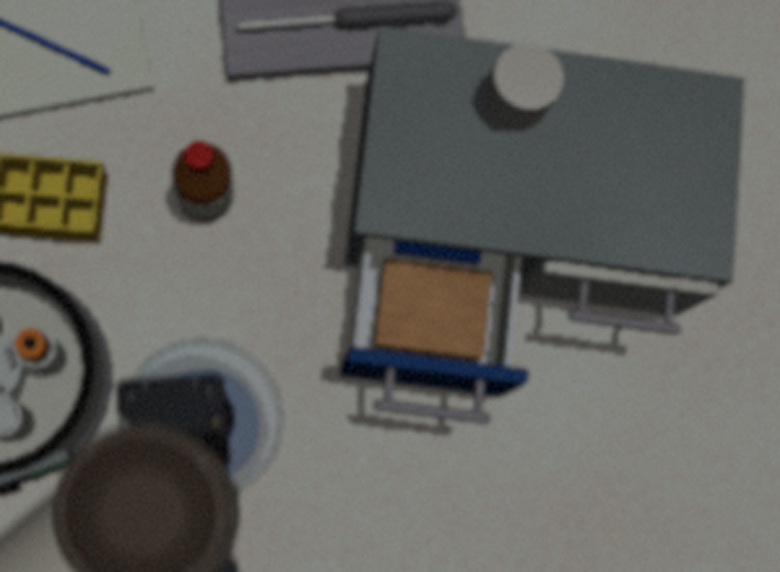

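View pics/s9.png

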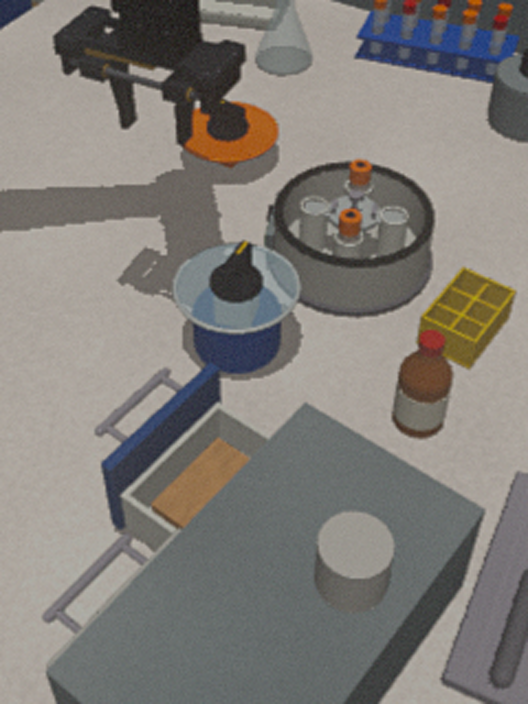

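```bash
python3 -m inch '[{"jaw":255,"x":0.15,"y":-0.8,"z":0,"ax":0,"ay":0.03,"az":-0.5},{"jaw":255,"x":0.15,"y":-0.8,"z":0,"ax":0,"ay":0,"az":-0.6},{"jaw":255,"x":0.15,"y":-0.8,"z":0,"ax":0,"ay":0,"az":0},{"jaw":255,"x":0.15,"y":-0.8,"z":0,"ax":0,"ay":0,"az":0},{"jaw":255,"x":0.15,"y":-0.3,"z":-0.7,"ax":0,"ay":0,"az":0},{"jaw":255,"x":0,"y":0,"z":-0.8,"ax":0,"ay":0,"az":0},{"jaw":255,"x":0,"y":0,"z":-0.5,"ax":0,"ay":0,"az":0},{"jaw":255,"x":0,"y":0,"z":0,"ax":0,"ay":0,"az":0}]';python3 st.py
python3 -c "
from h import *
im,p=snap('wrist','w10')"
```

```text
time_s: 24.65
tcp_pos: [0.4381, -0.0996, 0.1305]
ee_rot: [[-0.109, -0.994, 0.017], [-0.994, 0.109, 0.002], [-0.004, -0.016, -1.0]]
wrist_force: [0.2, 0.6, 0.9]
gripper_width: 0.045
t24.65 tcp [ 0.4381 -0.0996  0.1305] yaw -96.3 tilt [0.0169 0.0023] F [0.2 0.6 0.9] M [ 0.04 -0.05  0.01] w 0.004 j [  8.   7. -28.   0. -53. -14.]
```

View pics/w10.png

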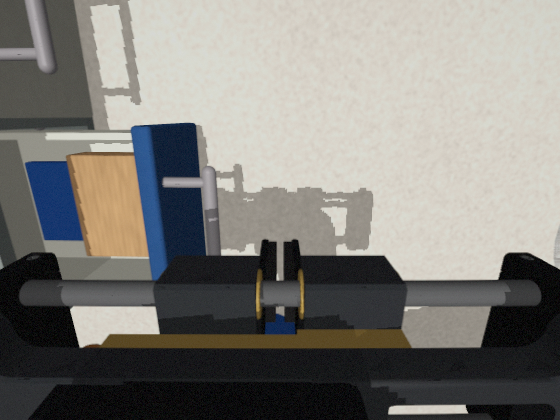

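```bash
python3 -m inch '[{"jaw":255,"x":0,"y":0,"z":-0.6,"ax":0,"ay":0.1,"az":0},{"jaw":255,"x":0,"y":0,"z":-0.5,"ax":0,"ay":0,"az":0},{"jaw":255,"x":0,"y":0,"z":-0.15,"ax":0,"ay":0,"az":0},{"jaw":255,"x":0.4,"y":-0.04,"z":0,"ax":0,"ay":0,"az":0},{"jaw":255,"x":0.2,"y":-0.02,"z":0,"ax":0,"ay":0,"az":0}]';python3 st.py;python3 -m inch '[{"jaw":255,"x":0.4,"y":-0.04,"z":0,"ax":0,"ay":0,"az":0},{"jaw":255,"x":0.4,"y":-0.04,"z":0,"ax":0,"ay":0,"az":0},{"jaw":255,"x":0.4,"y":-0.04,"z":0,"ax":0,"ay":0,"az":0},{"jaw":255,"x":0,"y":0,"z":0,"ax":0,"ay":0,"az":0}]';python3 st.py
python3 -c "
from h import *
im,p=snap('scene','s10',(120,180,420,420),2.4)"
```

```text
time_s: 25.32
tcp_pos: [0.4846, -0.1025, 0.0649]
ee_rot: [[-0.104, -0.994, 0.021], [-0.995, 0.104, 0.002], [-0.004, -0.021, -1.0]]
wrist_force: [-1.5, 1.4, -0.4]
gripper_width: 0.007
t25.32 tcp [ 0.4846 -0.1025  0.0649] yaw -96.0 tilt [0.021  0.0021] F [-1.5  1.4 -0.4] M [ 0.15  0.33 -0.02] w 0.001 j [  7.  16. -28.   0. -45. -13.]
time_s: 25.82
tcp_pos: [0.5572, -0.1099, 0.068]
ee_rot: [[-0.105, -0.994, 0.019], [-0.994, 0.105, 0.003], [-0.005, -0.018, -1.0]]
wrist_force: [-0.4, 0.1, -0.9]
gripper_width: 0.004
t25.82 tcp [ 0.5572 -0.1099  0.068 ] yaw -96.1 tilt [0.0188 0.0028] F [-0.4  0.1 -0.9] M [ 0.06  0.   -0.04] w 0.000 j [  5.  22. -18.  -0. -49. -11.]
```

View pics/s10.png

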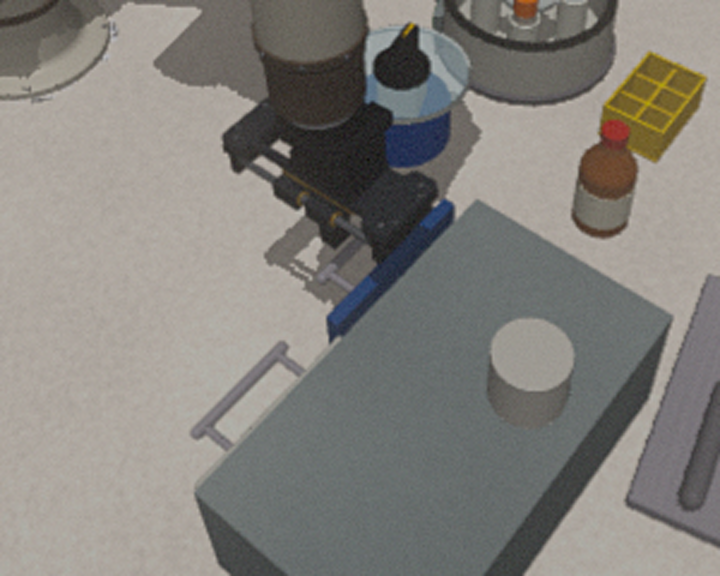

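```bash
python3 -m inch '[{"jaw":255,"x":0.2,"y":-0.02,"z":-0.05,"ax":0,"ay":0.1,"az":0},{"jaw":255,"x":0.15,"y":-0.02,"z":0,"ax":0,"ay":0,"az":0},{"jaw":255,"x":0,"y":0,"z":0,"ax":0,"ay":0,"az":0}]';python3 st.py;python3 -m inch '[{"jaw":255,"x":0.12,"y":-0.02,"z":0,"ax":0,"ay":0,"az":0},{"jaw":255,"x":0,"y":0,"z":0,"ax":0,"ay":0,"az":0}]';python3 st.py;python3 -m inch '[{"jaw":255,"x":0.12,"y":-0.02,"z":0,"ax":0,"ay":0,"az":0},{"jaw":255,"x":0,"y":0,"z":0,"ax":0,"ay":0,"az":0}]';python3 st.py
```

```text
time_s: 26.25
tcp_pos: [0.5748, -0.1117, 0.0667]
ee_rot: [[-0.106, -0.994, -0.0], [-0.994, 0.106, 0.004], [-0.004, 0.001, -1.0]]
wrist_force: [-0.8, 0.2, 0.1]
gripper_width: 0.004
t26.25 tcp [ 0.5748 -0.1117  0.0667] yaw -96.1 tilt [-0.0002  0.004 ] F [-0.8  0.2  0.1] M [ 0.13 -0.02 -0.04] w 0.000 j [  5.  25. -14.  -0. -51. -11.]
time_s: 26.5
tcp_pos: [0.5815, -0.1128, 0.0672]
ee_rot: [[-0.106, -0.994, -0.0], [-0.994, 0.106, 0.004], [-0.004, 0.001, -1.0]]
wrist_force: [-0.5, -0.0, 0.9]
gripper_width: 0.002
t26.50 tcp [ 0.5815 -0.1128  0.0672] yaw -96.1 tilt [-0.0001  0.0043] F [-0.5 -0.   0.9] M [ 0.05 -0.08  0.02] w 0.000 j [  5.  25. -13.  -0. -52. -10.]
time_s: 26.75
tcp_pos: [0.5853, -0.1137, 0.0669]
ee_rot: [[-0.107, -0.994, -0.008], [-0.994, 0.107, 0.005], [-0.004, 0.009, -1.0]]
wrist_force: [-0.3, 0.2, 0.9]
gripper_width: 0.006
t26.75 tcp [ 0.5853 -0.1137  0.0669] yaw -96.1 tilt [-0.0081  0.005 ] F [-0.3  0.2  0.9] M [ 0.13 -0.02 -0.01] w 0.001 j [  4.  26. -12.  -0. -53. -10.]
```

```bash
python3 -m inch '[{"jaw":255,"x":0.12,"y":-0.02,"z":0,"ax":0,"ay":0,"az":0},{"jaw":255,"x":0,"y":0,"z":0,"ax":0,"ay":0,"az":0}]';python3 st.py;python3 -m inch '[{"jaw":255,"x":0.12,"y":-0.02,"z":0,"ax":0,"ay":0,"az":0},{"jaw":255,"x":0,"y":0,"z":0,"ax":0,"ay":0,"az":0}]';python3 st.py; python3 -m inch '[{"jaw":255,"x":-0.3,"y":0.03,"z":0,"ax":0,"ay":-0.1,"az":0},{"jaw":255,"x":-0.5,"y":0.05,"z":0.2,"ax":0,"ay":0,"az":0},{"jaw":180,"x":-0.6,"y":0,"z":0.7,"ax":0,"ay":0,"az":0},{"jaw":180,"x":-0.7,"y":-0.5,"z":0.7,"ax":0,"ay":0,"az":0},{"jaw":180,"x":0,"y":-1,"z":0.3,"ax":0,"ay":0,"az":0},{"jaw":180,"x":0,"y":-1,"z":0,"ax":0,"ay":0,"az":0},{"jaw":180,"x":0,"y":0,"z":0,"ax":0,"ay":0,"az":0}]';python3 -c "
from h import *
im,p=snap('top','t11',(290,60,480,230),3.5)
im,p=snap('wrist','w11')"
```

```text
time_s: 27.0
tcp_pos: [0.5842, -0.114, 0.0667]
ee_rot: [[-0.108, -0.994, -0.027], [-0.994, 0.108, 0.007], [-0.004, 0.027, -1.0]]
wrist_force: [0.2, 0.2, -0.4]
gripper_width: 0.004
t27.00 tcp [ 0.5842 -0.114   0.0667] yaw -96.2 tilt [-0.0267  0.0068] F [ 0.2  0.2 -0.4] M [ 0.05 -0.15 -0.01] w 0.000 j [  4.  26. -11.  -1. -54. -10.]
time_s: 27.25
tcp_pos: [0.5834, -0.1141, 0.0668]
ee_rot: [[-0.108, -0.993, -0.045], [-0.994, 0.108, 0.009], [-0.004, 0.045, -0.999]]
wrist_force: [1.1, 0.1, 0.7]
gripper_width: 0.008
t27.25 tcp [ 0.5834 -0.1141  0.0668] yaw -96.2 tilt [-0.0446  0.0087] F [1.1 0.1 0.7] M [ 0.07 -0.18 -0.  ] w 0.001 j [  4.  27. -10.  -1. -56. -10.]
time_s: 28.12
tcp_pos: [0.4671, -0.2636, 0.1851]
ee_rot: [[-0.103, -0.995, -0.003], [-0.995, 0.103, 0.001], [-0.0, 0.003, -1.0]]
wrist_force: [-0.3, 1.0, -0.6]
gripper_width: 0.289
```

View pics/t11.png

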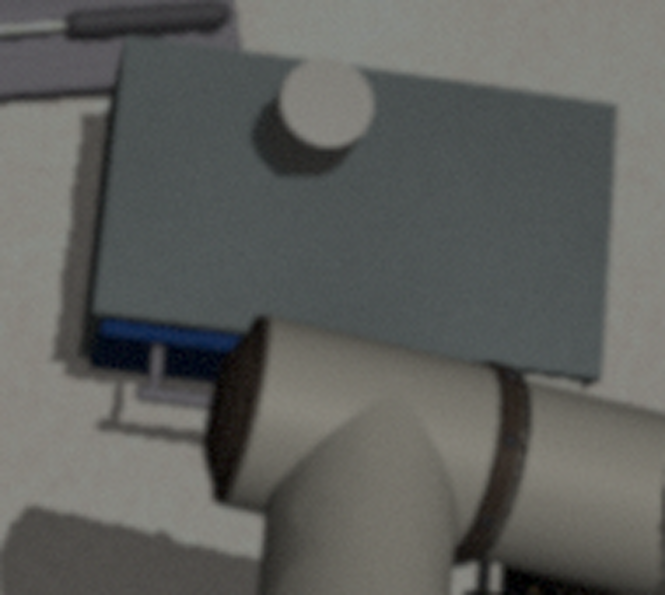

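View pics/w11.png

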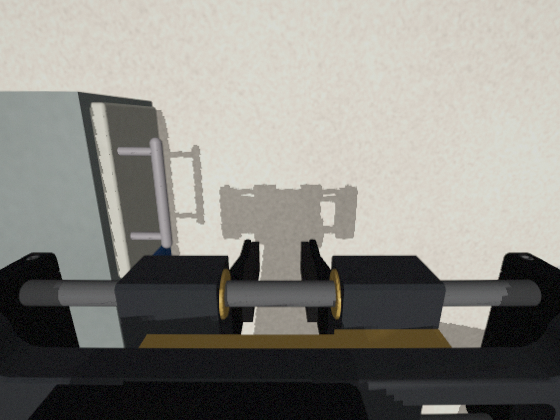

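```bash
python3 -c "
from h import *
a=ray('wrist',(155,142),.112);b=ray('wrist',(167,244),.112);print(a,b,(a+b)/2,np.linalg.norm(a-b))
print(proj('wrist',[[.584,-.234,.112],[.574,-.334,.112]]))"; python3 st.py
```

```text
[ 0.57414339 -0.33241213  0.112     ] [ 0.58495006 -0.23100832  0.112     ] [ 0.57954672 -0.28171023  0.112     ] 0.10197801431208418
[[167.28411043 241.23179329]
 [154.76680956 140.2245984 ]]
t28.23 tcp [ 0.467  -0.2608  0.1849] yaw -95.7 tilt [-0.0038  0.0016] F [-0.6 -0.5 -0.6] M [ 0.11 -0.08  0.03] w 0.026 j [-12.  13. -12.  -0. -65.   6.]
```

```bash
python3 -m inch '[{"jaw":180,"x":0.6,"y":-0.12,"z":-0.1,"ax":0,"ay":-0.02,"az":-0.04},{"jaw":180,"x":0.6,"y":-0.12,"z":-0.1,"ax":0,"ay":0,"az":0},{"jaw":180,"x":0.5,"y":-0.1,"z":0,"ax":0,"ay":0,"az":0},{"jaw":180,"x":0.2,"y":-0.02,"z":0,"ax":0,"ay":0,"az":0},{"jaw":180,"x":0,"y":0,"z":0,"ax":0,"ay":0,"az":0}]';python3 st.py
```

```text
time_s: 28.85
tcp_pos: [0.5866, -0.2765, 0.172]
ee_rot: [[-0.098, -0.995, 0.002], [-0.995, 0.098, 0.002], [-0.002, -0.002, -1.0]]
wrist_force: [-0.3, -0.1, -0.5]
gripper_width: 0.298
t28.85 tcp [ 0.5866 -0.2765  0.172 ] yaw -95.6 tilt [0.0018 0.0017] F [-0.3 -0.1 -0.5] M [ 0.08 -0.01  0.02] w 0.026 j [-11.  25.   3.  -0. -68.   5.]
```

```bash
python3 -m inch '[{"jaw":180,"x":-0.12,"y":-0.1,"z":-0.3,"ax":0,"ay":0,"az":-0.05},{"jaw":180,"x":0,"y":0,"z":-0.3,"ax":0,"ay":0,"az":0},{"jaw":180,"x":0,"y":0,"z":0,"ax":0,"ay":0,"az":0}]';python3 st.py
```

```text
time_s: 29.22
tcp_pos: [0.5774, -0.2803, 0.1364]
ee_rot: [[-0.105, -0.994, 0.002], [-0.994, 0.105, 0.002], [-0.002, -0.002, -1.0]]
wrist_force: [0.1, -0.9, -0.4]
gripper_width: 0.296
t29.23 tcp [ 0.5774 -0.2803  0.1364] yaw -96.0 tilt [0.0024 0.002 ] F [ 0.1 -0.9 -0.4] M [ 0.12 -0.08 -0.04] w 0.026 j [-12.  26.  -1.  -0. -63.   6.]
```

```bash
python3 -m inch '[{"jaw":180,"x":0.04,"y":-0.03,"z":-0.4,"ax":0,"ay":0,"az":0},{"jaw":180,"x":0,"y":0,"z":-0.1,"ax":0,"ay":0,"az":0},{"jaw":180,"x":0,"y":0,"z":0,"ax":0,"ay":0,"az":0}]';python3 -c "
from h import *
from st import st
st()
im,p=snap('wrist','w12')
im=cv2.convertScaleAbs(im[180:340,180:400],alpha=2,beta=20)
cv2.imwrite('pics/w12c.png',cv2.resize(im,None,fx=3.6,fy=3.6,interpolation=2))"
```

```text
time_s: 29.6
tcp_pos: [0.5805, -0.282, 0.1103]
ee_rot: [[-0.103, -0.995, 0.008], [-0.995, 0.103, -0.0], [-0.0, -0.008, -1.0]]
wrist_force: [0.2, -0.4, -0.1]
gripper_width: 0.297
t29.60 tcp [ 0.5805 -0.282   0.1103] yaw -95.9 tilt [ 0.0077 -0.0004] F [ 0.2 -0.4 -0.1] M [ 0.1  -0.03 -0.  ] w 0.026 j [-12.  27.  -3.  -0. -60.   6.]
```

View pics/w12c.png

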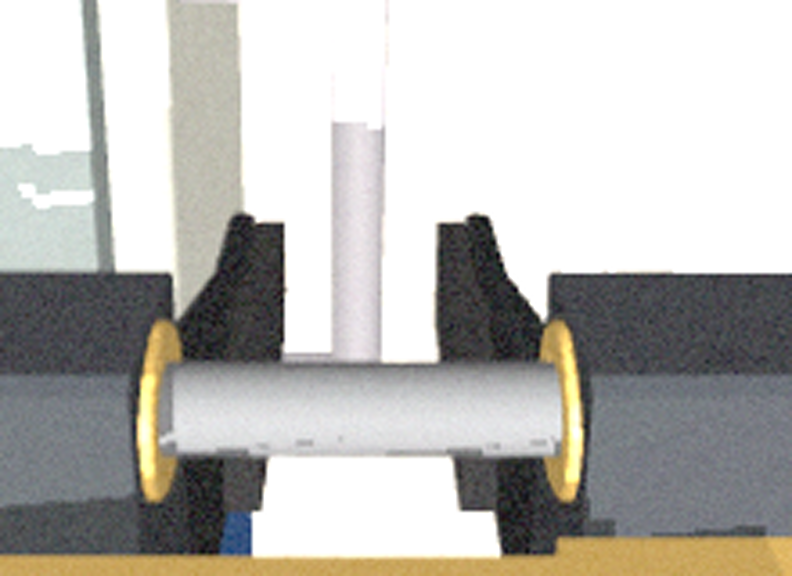

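```bash
python3 -m inch '[{"jaw":195,"x":-0.02,"y":0,"z":-0.35,"ax":0,"ay":0.04,"az":0},{"jaw":195,"x":0,"y":0,"z":-0.25,"ax":0,"ay":0,"az":0},{"jaw":195,"x":0,"y":0,"z":-0.1,"ax":0,"ay":0,"az":0},{"jaw":195,"x":0,"y":0,"z":0,"ax":0,"ay":0,"az":0}]'; python3 st.py
```

```text
time_s: 30.15
tcp_pos: [0.5794, -0.282, 0.0663]
ee_rot: [[-0.103, -0.995, 0.001], [-0.995, 0.103, -0.001], [0.001, -0.002, -1.0]]
wrist_force: [0.0, 0.1, -0.2]
gripper_width: 0.239
t30.15 tcp [ 0.5794 -0.282   0.0663] yaw -95.9 tilt [ 0.0015 -0.0007] F [ 0.   0.1 -0.2] M [ 0.1  -0.05 -0.02] w 0.021 j [-12.  29.  -5.   0. -55.   6.]
```

```bash
python3 -m inch '[{"jaw":195,"x":0,"y":0,"z":-0.12,"ax":0,"ay":0,"az":0},{"jaw":255,"x":0,"y":0,"z":0,"ax":0,"ay":0,"az":0},{"jaw":255,"x":0,"y":0,"z":0,"ax":0,"ay":0,"az":0},{"jaw":255,"x":0,"y":0,"z":0,"ax":0,"ay":0,"az":0},{"jaw":255,"x":0,"y":0,"z":0,"ax":0,"ay":0,"az":0},{"jaw":255,"x":-0.15,"y":0.016,"z":0,"ax":0,"ay":0,"az":0},{"jaw":255,"x":-0.2,"y":0.022,"z":0,"ax":0,"ay":0,"az":0},{"jaw":255,"x":0,"y":0,"z":0,"ax":0,"ay":0,"az":0}]'; python3 st.py
```

```text
time_s: 31.15
tcp_pos: [0.5575, -0.2797, 0.0594]
ee_rot: [[-0.104, -0.995, 0.003], [-0.995, 0.104, -0.001], [0.001, -0.003, -1.0]]
wrist_force: [-1.5, -0.5, -0.2]
gripper_width: 0.117
t31.15 tcp [ 0.5575 -0.2797  0.0594] yaw -96.0 tilt [ 0.0032 -0.0009] F [-1.5 -0.5 -0.2] M [ 0.16  0.29 -0.08] w 0.010 j [-12.  28.  -9.   0. -53.   6.]
```

Gripping the bar (10 mm) and moving. Continue ~0.118 m.

```bash
python3 -m inch '[{"jaw":255,"x":-0.4,"y":0.044,"z":0,"ax":0,"ay":0,"az":0},{"jaw":255,"x":-0.4,"y":0.044,"z":0,"ax":0,"ay":0,"az":0},{"jaw":255,"x":-0.4,"y":0.044,"z":0,"ax":0,"ay":0,"az":0},{"jaw":255,"x":-0.4,"y":0.044,"z":0,"ax":0,"ay":0,"az":0},{"jaw":255,"x":0,"y":0,"z":0,"ax":0,"ay":0,"az":0}]'; python3 st.py
```

```text
time_s: 31.78
tcp_pos: [0.4591, -0.2684, 0.0594]
ee_rot: [[-0.104, -0.995, 0.006], [-0.995, 0.104, -0.001], [0.0, -0.006, -1.0]]
wrist_force: [-1.1, 0.4, -1.9]
gripper_width: 0.115
t31.77 tcp [ 0.4591 -0.2684  0.0594] yaw -96.0 tilt [ 0.0059 -0.001 ] F [-1.1  0.4 -1.9] M [ 0.07  0.22 -0.06] w 0.010 j [-13.  20. -23.  -0. -47.   7.]
```

```bash
python3 -m inch '[{"jaw":255,"x":-0.25,"y":0.027,"z":0,"ax":0,"ay":0,"az":0},{"jaw":255,"x":-0.15,"y":0.016,"z":0,"ax":0,"ay":0,"az":0},{"jaw":255,"x":0,"y":0,"z":0,"ax":0,"ay":0,"az":0}]'; python3 st.py
```

```text
time_s: 32.15
tcp_pos: [0.4377, -0.266, 0.0594]
ee_rot: [[-0.103, -0.995, 0.013], [-0.995, 0.103, -0.002], [0.001, -0.014, -1.0]]
wrist_force: [2.1, -0.2, -4.0]
gripper_width: 0.113
t32.15 tcp [ 0.4377 -0.266   0.0594] yaw -95.9 tilt [ 0.0134 -0.0022] F [ 2.1 -0.2 -4. ] M [ 0.03 -0.43 -0.07] w 0.010 j [-13.  18. -26.  -0. -45.   7.]
```

```bash
python3 -m inch '[{"jaw":190,"x":0,"y":0,"z":0,"ax":0,"ay":0.05,"az":0},{"jaw":190,"x":0,"y":0,"z":0,"ax":0,"ay":0,"az":0},{"jaw":190,"x":0,"y":0,"z":0.4,"ax":0,"ay":0,"az":0},{"jaw":190,"x":0,"y":0,"z":0.8,"ax":0,"ay":0,"az":0},{"jaw":100,"x":0,"y":0,"z":1,"ax":0,"ay":0,"az":0},{"jaw":100,"x":0,"y":0.3,"z":0.8,"ax":0,"ay":0,"az":0},{"jaw":100,"x":0,"y":1,"z":0,"ax":0,"ay":0,"az":0},{"jaw":100,"x":0,"y":1,"z":0,"ax":0,"ay":0,"az":0},{"jaw":100,"x":0,"y":1,"z":0,"ax":0,"ay":0,"az":0},{"jaw":100,"x":0,"y":1,"z":0,"ax":0,"ay":0,"az":0},{"jaw":100,"x":0,"y":1,"z":0,"ax":0,"ay":0,"az":0},{"jaw":100,"x":0,"y":0.5,"z":0,"ax":0,"ay":0,"az":0}]';python3 -c "
from h import *
from st import st
st()
im,p=snap('top','t13',(290,60,480,230),3.5)
im,p=snap('top','t13b',(120,140,290,260),4.5)
im,p=snap('wrist','w13')"
```

```text
time_s: 33.65
tcp_pos: [0.4325, 0.0889, 0.2496]
ee_rot: [[-0.107, -0.994, 0.001], [-0.994, 0.107, -0.003], [0.003, -0.001, -1.0]]
wrist_force: [0.7, -0.2, -0.2]
gripper_width: 0.61
t33.65 tcp [0.4325 0.0889 0.2496] yaw -96.2 tilt [ 0.0006 -0.0031] F [ 0.7 -0.2 -0.2] M [ 0.07 -0.08 -0.03] w 0.053 j [ 33.   1. -17.   0. -72. -39.]
```

View pics/t13.png

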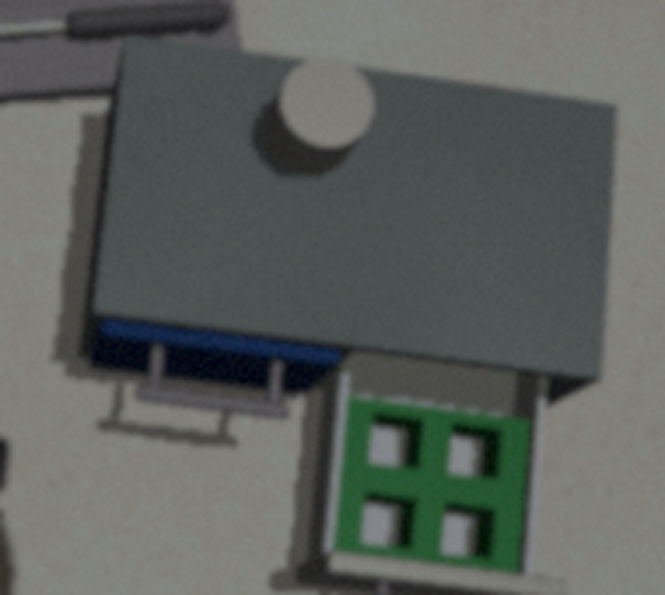

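View pics/t13b.png

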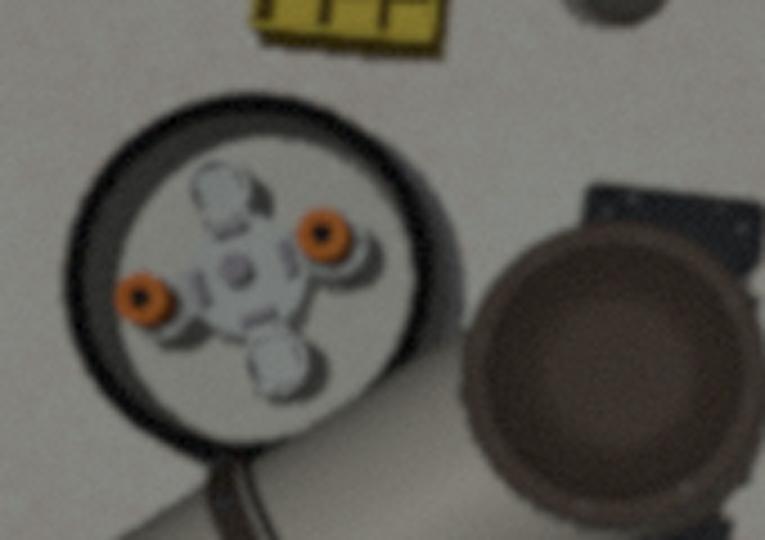

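View pics/w13.png

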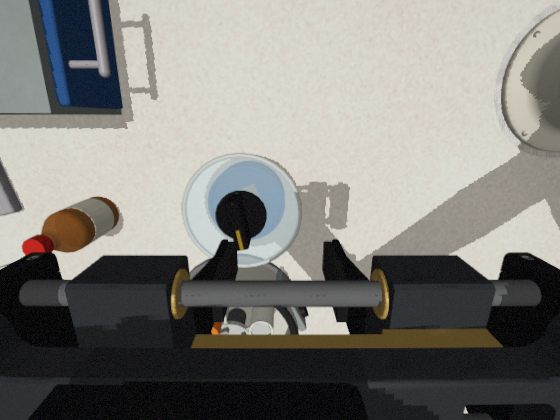

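```bash
python3 -c "
from h import *
g=lambda u,v:(290+u/3.5,60+v/3.5)
ps={n:ray('top',g(*q),.065) for n,q in dict(UL=(395,441),UR=(473,453),LL=(387,521),LR=(467,531)).items()}
for n in ps: print(n,ps[n])
m=sum(ps.values())/4;print('mid',m)
ex=(ps['UL']+ps['UR']-ps['LL']-ps['LR'])/2;ey=(ps['UL']+ps['LL']-ps['UR']-ps['LR'])/2
print(ex,np.linalg.norm(ex),ey,np.linalg.norm(ey))
a=np.radians(-6.2);X=np.array([np.cos(a),np.sin(a)]);Y=np.array([-X[1],X[0]])
print('UL',m[:2]+.03*X+.03*Y,'UR',m[:2]+.03*X-.03*Y)
"
```

```text
UL [ 0.58213183 -0.25289959  0.065     ]
UR [ 0.57405952 -0.31159232  0.065     ]
LL [ 0.5225784  -0.24551928  0.065     ]
LR [ 0.51589265 -0.30533393  0.065     ]
mid [ 0.5486656  -0.27883628  0.065     ]
[ 0.05886015 -0.00681935  0.        ] 0.059253866384337626 [0.00737903 0.05925368 0.        ] 0.05971138090067844
UL [ 0.58173011 -0.25225173] UR [ 0.57525015 -0.31190079]
```

```bash
python3 -m inch '[{"jaw":100,"x":0.5,"y":0.8,"z":0,"ax":0,"ay":0,"az":0},{"jaw":100,"x":0.5,"y":0.8,"z":0,"ax":0,"ay":0,"az":0},{"jaw":100,"x":0.5,"y":0.8,"z":0,"ax":0,"ay":0,"az":0},{"jaw":100,"x":0.5,"y":0.7,"z":-0.3,"ax":0,"ay":0,"az":0},{"jaw":100,"x":0.1,"y":0.2,"z":-0.5,"ax":0,"ay":0,"az":0},{"jaw":100,"x":0,"y":0,"z":0,"ax":0,"ay":0,"az":0},{"jaw":100,"x":0,"y":0,"z":0,"ax":0,"ay":0,"az":0}]'; python3 -c "
from h import *
from st import st
st()
im,p=snap('wrist','w14')
A=[.5505,.2797,.122];print(proj('wrist',[A,[.5157,.3757,.122]]).round(1))"
```

```text
time_s: 34.67
tcp_pos: [0.5637, 0.2821, 0.2023]
ee_rot: [[-0.117, -0.993, 0.001], [-0.993, 0.117, -0.007], [0.007, -0.002, -1.0]]
wrist_force: [-0.1, 0.5, -0.6]
gripper_width: 0.603
t34.67 tcp [0.5637 0.2821 0.2023] yaw -96.7 tilt [ 0.0009 -0.0072] F [-0.1  0.5 -0.6] M [ 0.06 -0.05 -0.05] w 0.052 j [ 41.  22.   3.   0. -71. -48.]
[[292.  199.8]
 [332.9 280.6]]
```

View pics/w14.png

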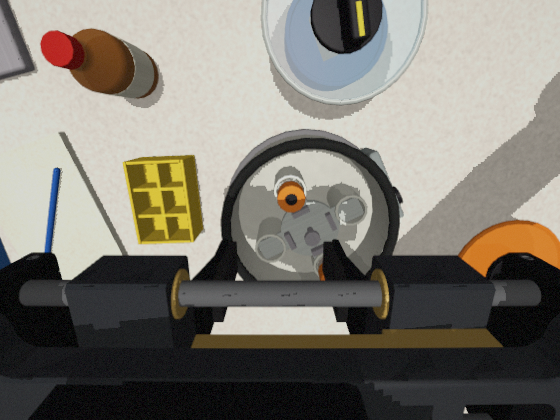

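```bash
python3 -m inch '[{"jaw":100,"x":-0.2,"y":-0.03,"z":-0.5,"ax":0.04,"ay":0,"az":0.04},{"jaw":100,"x":0,"y":0,"z":-0.6,"ax":0,"ay":0,"az":0},{"jaw":100,"x":0,"y":0,"z":-0.3,"ax":0,"ay":0,"az":0},{"jaw":100,"x":0,"y":0,"z":0,"ax":0,"ay":0,"az":0}]';python3 st.py
```

```text
time_s: 35.22
tcp_pos: [0.5532, 0.2778, 0.1251]
ee_rot: [[-0.112, -0.994, 0.011], [-0.994, 0.112, 0.008], [-0.009, -0.01, -1.0]]
wrist_force: [1.2, 0.3, 0.4]
gripper_width: 0.611
t35.23 tcp [0.5532 0.2778 0.1251] yaw -96.5 tilt [0.0114 0.0078] F [1.2 0.3 0.4] M [ 0.09 -0.05 -0.02] w 0.053 j [ 42.  24.  -6.   0. -60. -48.]
```

```bash
python3 -m inch '[{"jaw":100,"x":-0.05,"y":0.03,"z":-0.4,"ax":-0.05,"ay":0.07,"az":0},{"jaw":100,"x":0,"y":0,"z":-0.4,"ax":0,"ay":0,"az":0},{"jaw":100,"x":0,"y":0,"z":-0.1,"ax":0,"ay":0,"az":0},{"jaw":100,"x":0,"y":0,"z":0,"ax":0,"ay":0,"az":0}]';python3 st.py
```

```text
time_s: 35.72
tcp_pos: [0.552, 0.2804, 0.0737]
ee_rot: [[-0.113, -0.994, 0.005], [-0.994, 0.113, 0.003], [-0.004, -0.004, -1.0]]
wrist_force: [0.0, -0.2, 0.1]
gripper_width: 0.606
t35.73 tcp [0.552  0.2804 0.0737] yaw -96.5 tilt [0.0048 0.0033] F [ 0.  -0.2  0.1] M [ 0.09 -0.03  0.04] w 0.053 j [ 42.  27.  -9.   0. -54. -48.]
```

```bash
python3 -m inch '[{"jaw":100,"x":-0.03,"y":-0.01,"z":-0.25,"ax":-0.02,"ay":0.03,"az":0},{"jaw":255,"x":0,"y":0,"z":0,"ax":0,"ay":0,"az":0},{"jaw":255,"x":0,"y":0,"z":0,"ax":0,"ay":0,"az":0},{"jaw":255,"x":0,"y":0,"z":0,"ax":0,"ay":0,"az":0},{"jaw":255,"x":0,"y":0,"z":0,"ax":0,"ay":0,"az":0},{"jaw":255,"x":0,"y":0,"z":0,"ax":0,"ay":0,"az":0},{"jaw":255,"x":0,"y":0,"z":0,"ax":0,"ay":0,"az":0}]';python3 st.py
```

```text
time_s: 36.6
tcp_pos: [0.5512, 0.2807, 0.0598]
ee_rot: [[-0.113, -0.994, 0.002], [-0.994, 0.113, 0.002], [-0.002, -0.002, -1.0]]
wrist_force: [0.3, -0.3, -0.5]
gripper_width: 0.33
t36.60 tcp [0.5512 0.2807 0.0598] yaw -96.5 tilt [0.0021 0.0019] F [ 0.3 -0.3 -0.5] M [ 0.04 -0.03 -0.06] w 0.029 j [ 42.  28. -10.   0. -52. -48.]
```

```bash
python3 -m inch '[{"jaw":255,"x":0,"y":0,"z":0.4,"ax":0,"ay":0,"az":0},{"jaw":255,"x":0,"y":0,"z":0.6,"ax":0,"ay":0,"az":0},{"jaw":255,"x":0,"y":0,"z":0.7,"ax":0,"ay":0,"az":0},{"jaw":255,"x":0,"y":0,"z":0.7,"ax":0,"ay":0,"az":0},{"jaw":255,"x":0,"y":0,"z":0,"ax":0,"ay":0,"az":0}]';python3 st.py;python3 -c "
from h import *
im,p=snap('scene','s15',(220,80,420,260),3.5)"
```

```text
time_s: 37.22
tcp_pos: [0.5511, 0.2803, 0.2075]
ee_rot: [[-0.113, -0.994, 0.003], [-0.994, 0.113, 0.002], [-0.002, -0.002, -1.0]]
wrist_force: [0.6, 0.1, -1.2]
gripper_width: 0.324
t37.23 tcp [0.5511 0.2803 0.2075] yaw -96.5 tilt [0.0025 0.0016] F [ 0.6  0.1 -1.2] M [ 0.07 -0.07  0.03] w 0.028 j [ 42.  20.   1.   0. -71. -48.]
```

View pics/s15.png

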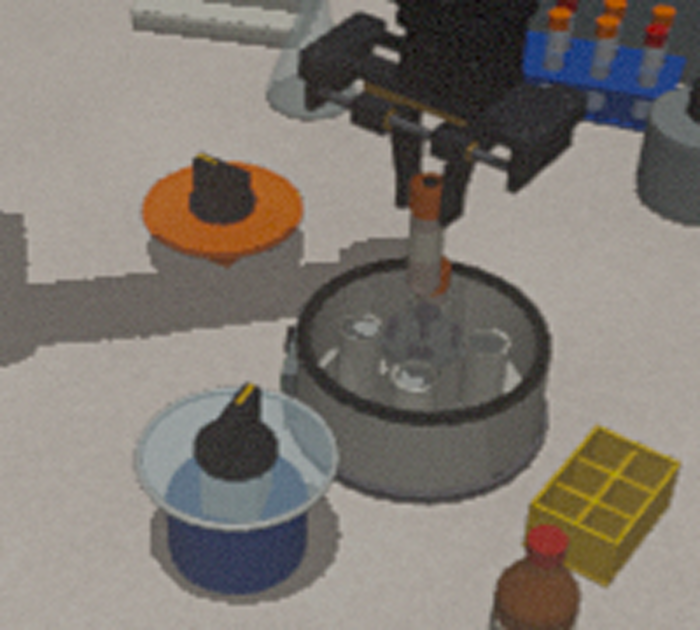

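```bash
python3 -m inch '[{"jaw":255,"x":0.06,"y":-0.6,"z":0,"ax":0,"ay":0,"az":0},{"jaw":255,"x":0.06,"y":-0.9,"z":0,"ax":0,"ay":0,"az":0},{"jaw":255,"x":0.06,"y":-0.9,"z":0,"ax":0,"ay":0,"az":0},{"jaw":255,"x":0.06,"y":-0.9,"z":0,"ax":0,"ay":0,"az":0},{"jaw":255,"x":0.06,"y":-0.9,"z":0,"ax":0,"ay":0,"az":0},{"jaw":255,"x":0.06,"y":-0.9,"z":0,"ax":0,"ay":0,"az":0},{"jaw":255,"x":0.06,"y":-0.9,"z":0,"ax":0,"ay":0,"az":0},{"jaw":255,"x":0.06,"y":-0.9,"z":0,"ax":0,"ay":0,"az":0},{"jaw":255,"x":0.06,"y":-0.9,"z":0,"ax":0,"ay":0,"az":0},{"jaw":255,"x":0,"y":-0.5,"z":0,"ax":0,"ay":0,"az":0},{"jaw":255,"x":0,"y":0,"z":0,"ax":0,"ay":0,"az":0},{"jaw":255,"x":0,"y":0,"z":0,"ax":0,"ay":0,"az":0}]';python3 st.py
```

```text
time_s: 38.78
tcp_pos: [0.5699, -0.2329, 0.1841]
ee_rot: [[-0.112, -0.993, -0.036], [-0.994, 0.113, -0.001], [0.005, 0.036, -0.999]]
wrist_force: [-0.6, 0.9, -1.3]
gripper_width: 0.32
t38.77 tcp [ 0.5699 -0.2329  0.1841] yaw -96.5 tilt [-0.036  -0.0009] F [-0.6  0.9 -1.3] M [ 0.11 -0.08  0.03] w 0.028 j [ -7.  22.   1.   0. -70.   0.]
```

```bash
python3 -m inch '[{"jaw":255,"x":0.2,"y":-0.33,"z":0,"ax":0,"ay":-0.2,"az":0.03},{"jaw":255,"x":0,"y":0,"z":0,"ax":0,"ay":0,"az":0},{"jaw":255,"x":0,"y":0,"z":0,"ax":0,"ay":0,"az":0}]';python3 -c "
from h import *
from st import st
st()
im,p=snap('wrist','w16')
im,p=snap('top','t16',(340,100,460,240),4.2)
im,p=snap('scene','s16',(120,140,420,380),2.5)"
```

```text
time_s: 39.15
tcp_pos: [0.5817, -0.2489, 0.1828]
ee_rot: [[-0.103, -0.995, -0.003], [-0.995, 0.103, 0.001], [-0.0, 0.003, -1.0]]
wrist_force: [0.2, -0.2, -1.0]
gripper_width: 0.323
t39.15 tcp [ 0.5817 -0.2489  0.1828] yaw -95.9 tilt [-0.0033  0.0006] F [ 0.2 -0.2 -1. ] M [ 0.08 -0.   -0.05] w 0.028 j [ -9.  23.   2.  -0. -69.   3.]
```

View pics/w16.png

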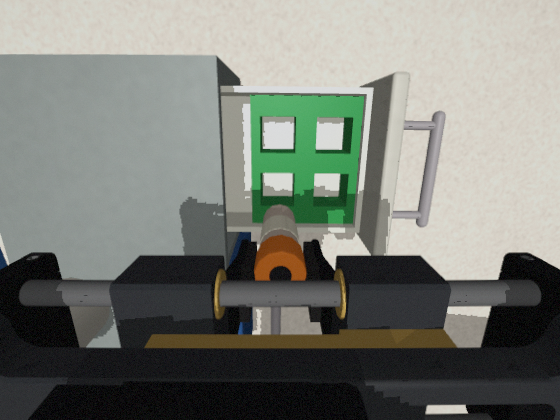

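View pics/s16.png

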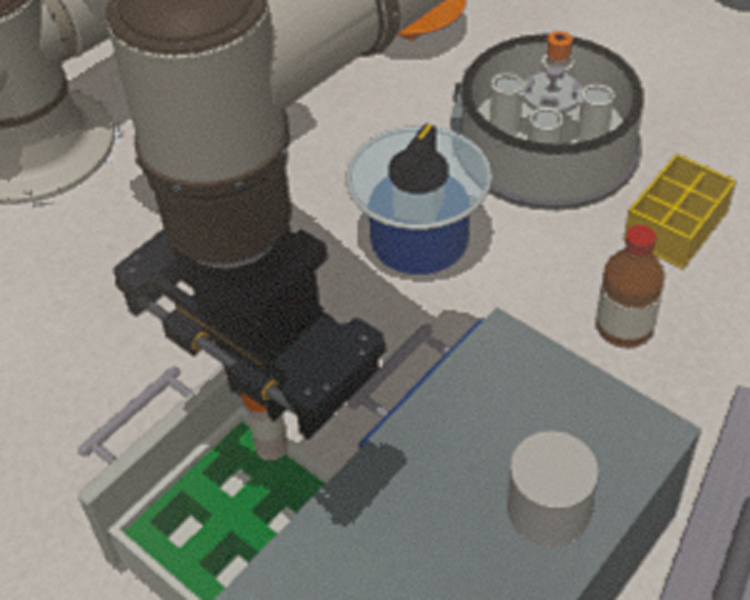

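```bash
python3 -c "
from h import *
im=cv2.imread('pics/w16.png');crop(im,'w16c',(220,80,380,240),4.5)
for q in((278,184),(278.5,133),(331,186),(333,134)): print(ray('wrist',q,.065))
print(proj('wrist',[[.582,-.2525,.065],[.575,-.312,.065]]))"
```

```text
[ 0.58191962 -0.26037272  0.065     ]
[ 0.57562435 -0.31530125  0.065     ]
[ 0.52312275 -0.25196798  0.065     ]
[ 0.51809199 -0.30835056  0.065     ]
[[278.65953157 190.82568225]
 [279.40555568 136.11369267]]
```

View pics/w16c.png

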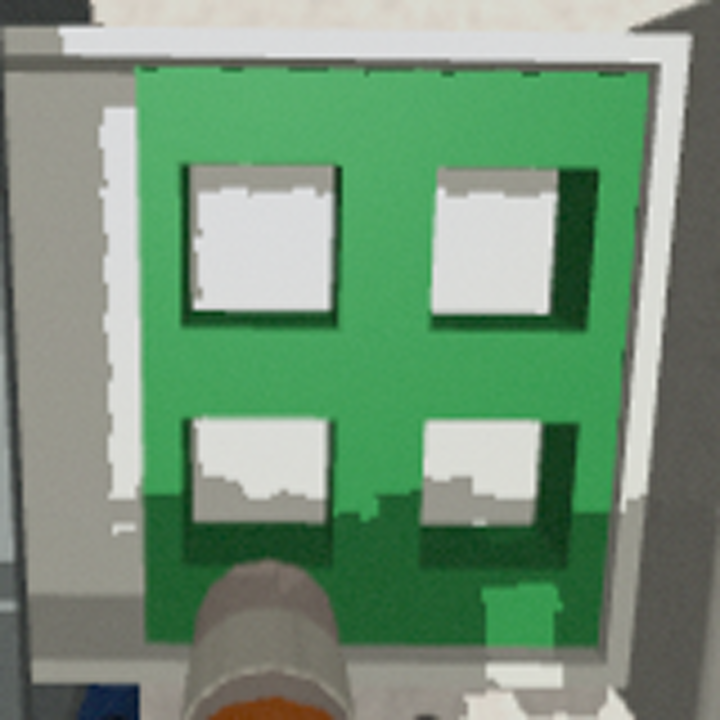

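```bash
python3 -m inch '[{"jaw":255,"x":0.03,"y":-0.07,"z":-0.4,"ax":0,"ay":-0.02,"az":0},{"jaw":255,"x":0,"y":0,"z":-0.5,"ax":0,"ay":0,"az":0},{"jaw":255,"x":0,"y":0,"z":0,"ax":0,"ay":0,"az":0}]';python3 st.py
```

```text
time_s: 39.67
tcp_pos: [0.5843, -0.2522, 0.1292]
ee_rot: [[-0.101, -0.995, 0.003], [-0.995, 0.101, -0.0], [-0.0, -0.003, -1.0]]
wrist_force: [-1.2, 0.3, 0.6]
gripper_width: 0.321
t39.67 tcp [ 0.5843 -0.2522  0.1292] yaw -95.8 tilt [ 0.0029 -0.0002] F [-1.2  0.3  0.6] M [ 0.05 -0.02  0.06] w 0.028 j [ -9.  25.  -3.  -0. -62.   3.]
```

```bash
python3 -m inch '[{"jaw":255,"x":-0.04,"y":-0.02,"z":-0.4,"ax":0,"ay":0.02,"az":0},{"jaw":255,"x":0,"y":0,"z":-0.3,"ax":0,"ay":0,"az":0},{"jaw":255,"x":0,"y":0,"z":0,"ax":0,"ay":0,"az":0}]';python3 st.py;python3 -c "
from h import *
im,p=snap('scene','s17',(180,260,300,380),5)"
```

```text
time_s: 40.05
tcp_pos: [0.5849, -0.2538, 0.0914]
ee_rot: [[-0.098, -0.995, 0.006], [-0.995, 0.098, -0.003], [0.003, -0.007, -1.0]]
wrist_force: [-1.0, -0.4, -0.3]
gripper_width: 0.325
t40.05 tcp [ 0.5849 -0.2538  0.0914] yaw -95.7 tilt [ 0.0062 -0.0034] F [-1.  -0.4 -0.3] M [-0.01 -0.02 -0.01] w 0.028 j [ -9.  27.  -5.   0. -57.   3.]
```

View pics/s17.png

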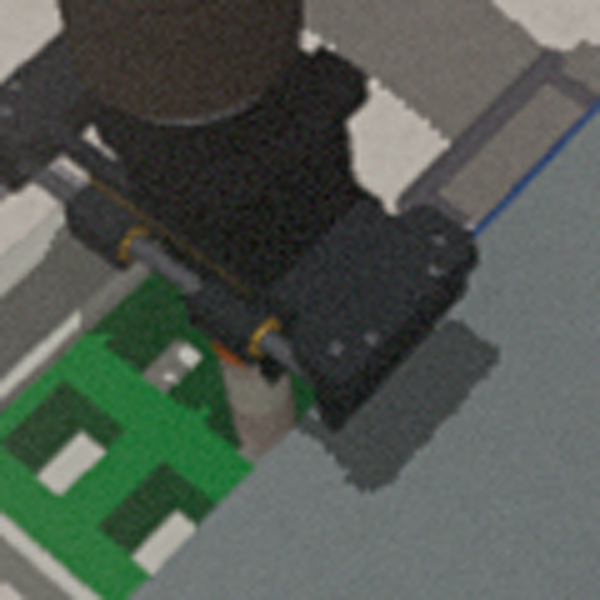

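```bash
python3 -m inch '[{"jaw":255,"x":-0.06,"y":0,"z":-0.25,"ax":0.02,"ay":0.03,"az":0},{"jaw":255,"x":0,"y":0,"z":-0.2,"ax":0,"ay":0,"az":0},{"jaw":255,"x":0,"y":0,"z":0,"ax":0,"ay":0,"az":0}]';python3 st.py
```

```text
time_s: 40.48
tcp_pos: [0.5833, -0.2542, 0.0664]
ee_rot: [[-0.098, -0.995, 0.007], [-0.995, 0.098, -0.001], [0.001, -0.007, -1.0]]
wrist_force: [0.2, -0.1, -0.3]
gripper_width: 0.324
t40.48 tcp [ 0.5833 -0.2542  0.0664] yaw -95.6 tilt [ 0.0068 -0.0015] F [ 0.2 -0.1 -0.3] M [ 0.09 -0.05  0.07] w 0.028 j [ -9.  29.  -7.   0. -54.   3.]
```

```bash
python3 -m inch '[{"jaw":255,"x":-0.03,"y":0,"z":-0.2,"ax":0.01,"ay":0.04,"az":0},{"jaw":255,"x":0,"y":0,"z":-0.04,"ax":0,"ay":0,"az":0},{"jaw":255,"x":0,"y":0,"z":0,"ax":0,"ay":0,"az":0}]';python3 st.py
```

```text
time_s: 40.85
tcp_pos: [0.5816, -0.2544, 0.0511]
ee_rot: [[-0.098, -0.995, -0.0], [-0.995, 0.098, 0.0], [-0.0, 0.0, -1.0]]
wrist_force: [-0.6, 0.3, -1.3]
gripper_width: 0.326
t40.85 tcp [ 0.5816 -0.2544  0.0511] yaw -95.6 tilt [-0.0004  0.0001] F [-0.6  0.3 -1.3] M [ 0.13 -0.07 -0.06] w 0.028 j [ -9.  30.  -8.  -0. -53.   3.]
```

```bash
python3 -m inch '[{"jaw":140,"x":0,"y":0,"z":0,"ax":0,"ay":0,"az":0},{"jaw":140,"x":0,"y":0,"z":0,"ax":0,"ay":0,"az":0},{"jaw":140,"x":0,"y":0,"z":0.3,"ax":0,"ay":0,"az":0},{"jaw":140,"x":0,"y":0,"z":0.8,"ax":0,"ay":0,"az":0},{"jaw":100,"x":0,"y":0,"z":1,"ax":0,"ay":0,"az":0},{"jaw":100,"x":0,"y":0.3,"z":0.7,"ax":0,"ay":0,"az":0},{"jaw":100,"x":-0.06,"y":0.9,"z":0,"ax":0,"ay":0,"az":0},{"jaw":100,"x":-0.06,"y":0.9,"z":0,"ax":0,"ay":0,"az":0},{"jaw":100,"x":-0.06,"y":0.9,"z":0,"ax":0,"ay":0,"az":0},{"jaw":100,"x":-0.06,"y":0.9,"z":0,"ax":0,"ay":0,"az":0},{"jaw":100,"x":-0.06,"y":0.9,"z":0,"ax":0,"ay":0,"az":0},{"jaw":100,"x":-0.06,"y":0.9,"z":0,"ax":0,"ay":0,"az":0}]';python3 -m inch '[{"jaw":100,"x":-0.06,"y":0.9,"z":0,"ax":0,"ay":0,"az":0},{"jaw":100,"x":-0.06,"y":0.9,"z":0,"ax":0,"ay":0,"az":0},{"jaw":100,"x":-0.06,"y":0.9,"z":0,"ax":0,"ay":0,"az":0},{"jaw":100,"x":-0.06,"y":0.9,"z":0,"ax":0,"ay":0,"az":0},{"jaw":100,"x":0,"y":0,"z":0,"ax":0,"ay":0,"az":0},{"jaw":100,"x":0,"y":0,"z":0,"ax":0,"ay":0,"az":0}]';python3 -c "
from h import *
from st import st
st()
im,p=snap('top','t18',(290,60,480,230),3.5)"
```

```text
time_s: 42.35
tcp_pos: [0.5593, 0.0939, 0.23]
ee_rot: [[-0.105, -0.994, 0.011], [-0.995, 0.105, 0.001], [-0.002, -0.011, -1.0]]
wrist_force: [0.5, 0.9, 0.3]
gripper_width: 0.605
time_s: 43.1
tcp_pos: [0.5429, 0.3206, 0.2325]
ee_rot: [[-0.099, -0.995, 0.016], [-0.995, 0.099, 0.004], [-0.005, -0.016, -1.0]]
wrist_force: [0.5, -0.2, 0.2]
gripper_width: 0.607
t43.10 tcp [0.5429 0.3206 0.2325] yaw -95.7 tilt [0.0161 0.0038] F [ 0.5 -0.2  0.2] M [ 0.06 -0.05  0.07] w 0.053 j [ 46.  21.   5.   1. -73. -51.]
```

View pics/t18.png

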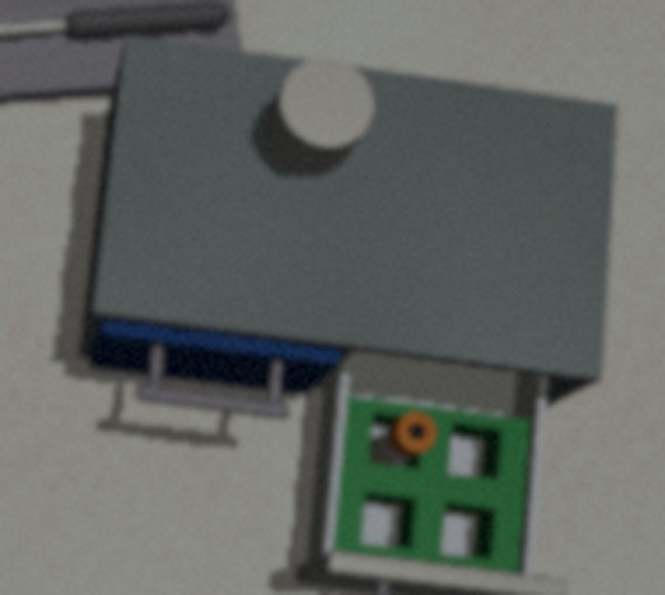

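```bash
python3 -m inch '[{"jaw":100,"x":-0.3,"y":0.6,"z":0,"ax":-0.02,"ay":0.09,"az":-0.05},{"jaw":100,"x":-0.15,"y":0.3,"z":-0.6,"ax":0,"ay":0,"az":0},{"jaw":100,"x":0,"y":0,"z":-0.6,"ax":0,"ay":0,"az":0},{"jaw":100,"x":0,"y":0,"z":-0.4,"ax":0,"ay":0,"az":0},{"jaw":100,"x":0,"y":0,"z":0,"ax":0,"ay":0,"az":0}]';python3 st.py
```

```text
time_s: 43.78
tcp_pos: [0.5179, 0.3688, 0.1374]
ee_rot: [[-0.118, -0.993, 0.004], [-0.993, 0.118, 0.003], [-0.004, -0.003, -1.0]]
wrist_force: [0.4, 0.6, 1.1]
gripper_width: 0.608
t43.77 tcp [0.5179 0.3688 0.1374] yaw -96.8 tilt [0.0036 0.0035] F [0.4 0.6 1.1] M [ 0.05 -0.09 -0.03] w 0.053 j [ 50.  25.  -2.   0. -63. -57.]
```

```bash
python3 -m inch '[{"jaw":100,"x":-0.03,"y":0.12,"z":-0.2,"ax":0,"ay":0.03,"az":0.05},{"jaw":100,"x":0,"y":0,"z":-0.4,"ax":0,"ay":0,"az":0},{"jaw":100,"x":0,"y":0,"z":-0.3,"ax":0,"ay":0,"az":0},{"jaw":100,"x":0,"y":0,"z":0,"ax":0,"ay":0,"az":0}]';python3 st.py;python3 -c "
from h import *
im,p=snap('wrist','w19',(200,160,380,320),4)"
```

```text
time_s: 44.28
tcp_pos: [0.5193, 0.3772, 0.0865]
ee_rot: [[-0.11, -0.994, 0.004], [-0.994, 0.11, 0.01], [-0.011, -0.003, -1.0]]
wrist_force: [-0.1, 0.2, -0.6]
gripper_width: 0.607
t44.27 tcp [0.5193 0.3772 0.0865] yaw -96.3 tilt [0.0045 0.0102] F [-0.1  0.2 -0.6] M [ 0.09 -0.05  0.07] w 0.053 j [ 50.  28.  -5.  -0. -57. -57.]
```

View pics/w19.png

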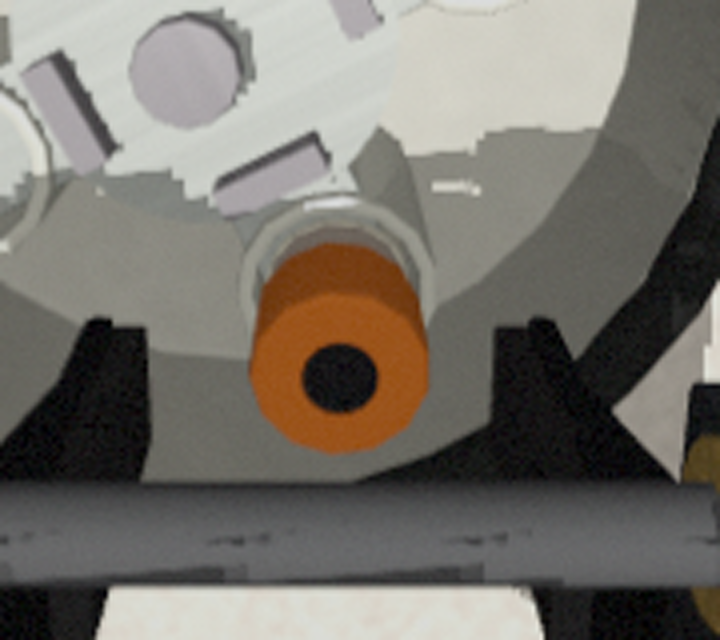

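```bash
python3 -m inch '[{"jaw":100,"x":-0.05,"y":-0.03,"z":-0.35,"ax":-0.06,"ay":0.03,"az":0},{"jaw":100,"x":0,"y":0,"z":-0.12,"ax":0,"ay":0,"az":0},{"jaw":100,"x":0,"y":0,"z":0,"ax":0,"ay":0,"az":0}]';python3 st.py
```

```text
time_s: 44.7
tcp_pos: [0.5176, 0.3768, 0.0596]
ee_rot: [[-0.11, -0.994, 0.003], [-0.994, 0.11, 0.003], [-0.003, -0.003, -1.0]]
wrist_force: [-0.1, 0.5, -0.3]
gripper_width: 0.61
t44.70 tcp [0.5176 0.3768 0.0596] yaw -96.3 tilt [0.0031 0.0031] F [-0.1  0.5 -0.3] M [ 0.11 -0.09  0.01] w 0.053 j [ 51.  29.  -7.   0. -54. -57.]
```

```bash
python3 -m inch '[{"jaw":255,"x":-0.03,"y":-0.015,"z":0,"ax":0,"ay":0,"az":0},{"jaw":255,"x":0,"y":0,"z":0,"ax":0,"ay":0,"az":0},{"jaw":255,"x":0,"y":0,"z":0,"ax":0,"ay":0,"az":0},{"jaw":255,"x":0,"y":0,"z":0,"ax":0,"ay":0,"az":0},{"jaw":255,"x":0,"y":0,"z":0,"ax":0,"ay":0,"az":0},{"jaw":255,"x":0,"y":0,"z":0,"ax":0,"ay":0,"az":0}]';python3 st.py;python3 -m inch '[{"jaw":255,"x":0,"y":0,"z":0.4,"ax":0,"ay":0,"az":0},{"jaw":255,"x":0,"y":0,"z":0.6,"ax":0,"ay":0,"az":0},{"jaw":255,"x":0,"y":0,"z":0.7,"ax":0,"ay":0,"az":0},{"jaw":255,"x":0,"y":0,"z":0.8,"ax":0,"ay":0,"az":0},{"jaw":255,"x":0,"y":0,"z":0,"ax":0,"ay":0,"az":0}]';python3 st.py
```

```text
time_s: 45.45
tcp_pos: [0.5162, 0.3763, 0.0607]
ee_rot: [[-0.11, -0.994, 0.004], [-0.994, 0.11, 0.004], [-0.005, -0.004, -1.0]]
wrist_force: [0.1, -1.0, -1.2]
gripper_width: 0.322
t45.45 tcp [0.5162 0.3763 0.0607] yaw -96.3 tilt [0.0044 0.0044] F [ 0.1 -1.  -1.2] M [ 0.04 -0.03 -0.01] w 0.028 j [ 51.  29.  -7.   0. -53. -57.]
time_s: 46.08
tcp_pos: [0.5158, 0.3756, 0.2142]
ee_rot: [[-0.11, -0.994, 0.004], [-0.994, 0.11, 0.003], [-0.004, -0.004, -1.0]]
wrist_force: [-0.1, -0.5, -0.9]
gripper_width: 0.331
t46.08 tcp [0.5158 0.3756 0.2142] yaw -96.3 tilt [0.004  0.0034] F [-0.1 -0.5 -0.9] M [ 0.08 -0.02  0.01] w 0.029 j [ 51.  22.   5.   0. -72. -57.]
```

```bash
python3 -m inch '[{"jaw":255,"x":0.08,"y":-0.6,"z":0,"ax":0,"ay":0,"az":0},{"jaw":255,"x":0.08,"y":-0.9,"z":0,"ax":0,"ay":0,"az":0},{"jaw":255,"x":0.08,"y":-0.9,"z":0,"ax":0,"ay":0,"az":0},{"jaw":255,"x":0.08,"y":-0.9,"z":0,"ax":0,"ay":0,"az":0},{"jaw":255,"x":0.08,"y":-0.9,"z":0,"ax":0,"ay":0,"az":0},{"jaw":255,"x":0.08,"y":-0.9,"z":0,"ax":0,"ay":0,"az":0},{"jaw":255,"x":0.08,"y":-0.9,"z":0,"ax":0,"ay":0,"az":0},{"jaw":255,"x":0.08,"y":-0.9,"z":0,"ax":0,"ay":0,"az":0},{"jaw":255,"x":0.08,"y":-0.6,"z":0,"ax":0,"ay":0,"az":0},{"jaw":255,"x":0,"y":0,"z":0,"ax":0,"ay":0,"az":0}]';python3 st.py
```

```text
time_s: 47.32
tcp_pos: [0.5531, -0.0882, 0.2052]
ee_rot: [[-0.109, -0.994, -0.008], [-0.994, 0.109, 0.002], [-0.001, 0.008, -1.0]]
wrist_force: [0.4, 0.3, -0.7]
gripper_width: 0.324
t47.33 tcp [ 0.5531 -0.0882  0.2052] yaw -96.2 tilt [-0.0083  0.0016] F [ 0.4  0.3 -0.7] M [ 0.13 -0.04 -0.01] w 0.028 j [  7.  15.  -7.  -0. -69. -14.]
```

```bash
python3 -m inch '[{"jaw":255,"x":0.08,"y":-0.8,"z":0,"ax":0,"ay":-0.04,"az":0},{"jaw":255,"x":0.08,"y":-0.8,"z":0,"ax":0,"ay":0,"az":0},{"jaw":255,"x":0.08,"y":-0.8,"z":0,"ax":0,"ay":0,"az":0},{"jaw":255,"x":0.08,"y":-0.8,"z":0,"ax":0,"ay":0,"az":0},{"jaw":255,"x":0.06,"y":-0.5,"z":0,"ax":0,"ay":0,"az":0},{"jaw":255,"x":0,"y":0,"z":0,"ax":0,"ay":0,"az":0},{"jaw":255,"x":0,"y":0,"z":0,"ax":0,"ay":0,"az":0}]';python3 st.py
```

```text
time_s: 48.2
tcp_pos: [0.5756, -0.3091, 0.1995]
ee_rot: [[-0.102, -0.995, -0.008], [-0.995, 0.102, 0.007], [-0.006, 0.009, -1.0]]
wrist_force: [-0.0, 0.5, -0.4]
gripper_width: 0.325
t48.20 tcp [ 0.5756 -0.3091  0.1995] yaw -95.8 tilt [-0.0082  0.0066] F [-0.   0.5 -0.4] M [ 0.15 -0.09 -0.01] w 0.028 j [-14.  25.   7.  -0. -73.   8.]
```

```bash
python3 -m inch '[{"jaw":255,"x":0,"y":-0.06,"z":-0.5,"ax":-0.04,"ay":-0.05,"az":-0.03},{"jaw":255,"x":0,"y":0,"z":-0.6,"ax":0,"ay":0,"az":0},{"jaw":255,"x":0,"y":0,"z":-0.3,"ax":0,"ay":0,"az":0},{"jaw":255,"x":0,"y":0,"z":0,"ax":0,"ay":0,"az":0}]';python3 st.py
```

```text
time_s: 48.7
tcp_pos: [0.5765, -0.3063, 0.1145]
ee_rot: [[-0.1, -0.995, 0.003], [-0.995, 0.1, -0.0], [-0.0, -0.003, -1.0]]
wrist_force: [0.6, -0.4, 0.4]
gripper_width: 0.329
t48.70 tcp [ 0.5765 -0.3063  0.1145] yaw -95.7 tilt [ 0.0026 -0.0001] F [ 0.6 -0.4  0.4] M [ 0.05 -0.1  -0.02] w 0.029 j [-14.  28.  -1.  -0. -61.   8.]
```

```bash
python3 -m inch '[{"jaw":255,"x":-0.03,"y":-0.12,"z":0,"ax":0,"ay":0.02,"az":0},{"jaw":255,"x":0,"y":0,"z":-0.2,"ax":0,"ay":0,"az":0},{"jaw":255,"x":0,"y":0,"z":0,"ax":0,"ay":0,"az":0}]';python3 -c "
from h import *
from st import st
st()
im,p=snap('wrist','w20',(200,120,380,300),4)"
```

```text
time_s: 49.08
tcp_pos: [0.5763, -0.3131, 0.1046]
ee_rot: [[-0.098, -0.995, 0.003], [-0.995, 0.098, -0.002], [0.001, -0.003, -1.0]]
wrist_force: [-0.6, 0.6, -0.3]
gripper_width: 0.322
t49.08 tcp [ 0.5763 -0.3131  0.1046] yaw -95.6 tilt [ 0.003  -0.0015] F [-0.6  0.6 -0.3] M [ 0.05 -0.05  0.05] w 0.028 j [-14.  28.  -1.   0. -60.   9.]
```

View pics/w20.png

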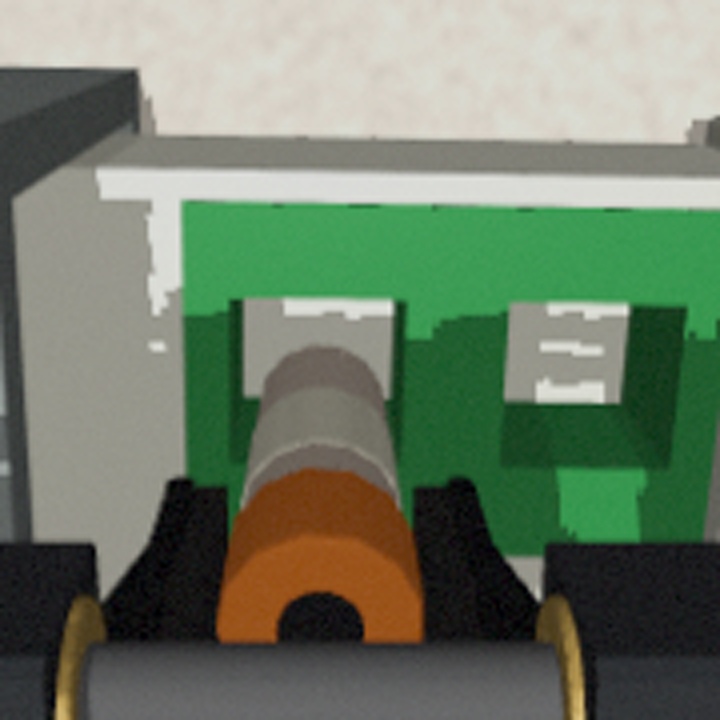

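Well aligned with the back-right pocket. Lower.

```bash
python3 -m inch '[{"jaw":255,"x":-0.02,"y":0,"z":-0.25,"ax":0,"ay":0.02,"az":0},{"jaw":255,"x":0,"y":0,"z":-0.3,"ax":0,"ay":0,"az":0},{"jaw":255,"x":0,"y":0,"z":-0.1,"ax":0,"ay":0,"az":0},{"jaw":255,"x":0,"y":0,"z":0,"ax":0,"ay":0,"az":0}]';python3 st.py
```

```text
time_s: 49.62
tcp_pos: [0.5755, -0.3137, 0.0644]
ee_rot: [[-0.098, -0.995, 0.001], [-0.995, 0.098, -0.003], [0.002, -0.002, -1.0]]
wrist_force: [-0.6, -0.2, -0.5]
gripper_width: 0.323
t49.62 tcp [ 0.5755 -0.3137  0.0644] yaw -95.6 tilt [ 0.0013 -0.0026] F [-0.6 -0.2 -0.5] M [ 0.13 -0.04 -0.01] w 0.028 j [-14.  31.  -4.   0. -55.   9.]
```

```bash
python3 -m inch '[{"jaw":255,"x":0,"y":0,"z":-0.18,"ax":0,"ay":0,"az":0},{"jaw":255,"x":0,"y":0,"z":-0.03,"ax":0,"ay":0,"az":0},{"jaw":255,"x":0,"y":0,"z":0,"ax":0,"ay":0,"az":0}]';python3 st.py
```

```text
time_s: 50.0
tcp_pos: [0.5761, -0.3139, 0.0518]
ee_rot: [[-0.098, -0.995, 0.003], [-0.995, 0.098, -0.003], [0.003, -0.003, -1.0]]
wrist_force: [0.1, 0.2, -0.8]
gripper_width: 0.323
t50.00 tcp [ 0.5761 -0.3139  0.0518] yaw -95.6 tilt [ 0.0028 -0.0032] F [ 0.1  0.2 -0.8] M [ 0.09 -0.1  -0.06] w 0.028 j [-14.  31.  -5.   0. -54.   9.]
```

```bash
python3 -m inch '[{"jaw":140,"x":0,"y":0,"z":0,"ax":0,"ay":0,"az":0},{"jaw":140,"x":0,"y":0,"z":0,"ax":0,"ay":0,"az":0},{"jaw":140,"x":0,"y":0,"z":0.3,"ax":0,"ay":0,"az":0},{"jaw":140,"x":0,"y":0,"z":0.8,"ax":0,"ay":0,"az":0},{"jaw":140,"x":0,"y":0,"z":1,"ax":0,"ay":0,"az":0},{"jaw":255,"x":-0.3,"y":0,"z":0.5,"ax":0,"ay":0,"az":0},{"jaw":255,"x":-0.8,"y":0.2,"z":0,"ax":0,"ay":0,"az":0},{"jaw":255,"x":-0.8,"y":0.2,"z":0,"ax":0,"ay":0,"az":0},{"jaw":255,"x":-0.8,"y":0.2,"z":0,"ax":0,"ay":0,"az":0},{"jaw":255,"x":-0.3,"y":0.2,"z":0,"ax":0,"ay":0,"az":0},{"jaw":255,"x":0,"y":0,"z":0,"ax":0,"ay":0,"az":0}]';python3 -c "
from h import *
from st import st
st()
im,p=snap('scene','s21',(120,140,420,380),2.5)
im,p=snap('wrist','w21')"
```

```text
time_s: 51.38
tcp_pos: [0.3933, -0.2667, 0.2278]
ee_rot: [[-0.096, -0.995, 0.023], [-0.995, 0.096, -0.013], [0.011, -0.025, -1.0]]
wrist_force: [0.3, 0.4, 0.8]
gripper_width: 0.009
t51.38 tcp [ 0.3933 -0.2667  0.2278] yaw -95.5 tilt [ 0.0234 -0.0133] F [0.3 0.4 0.8] M [ 0.02 -0.07 -0.02] w 0.001 j [-14.   4. -17.   0. -67.   8.]
```

View pics/s21.png

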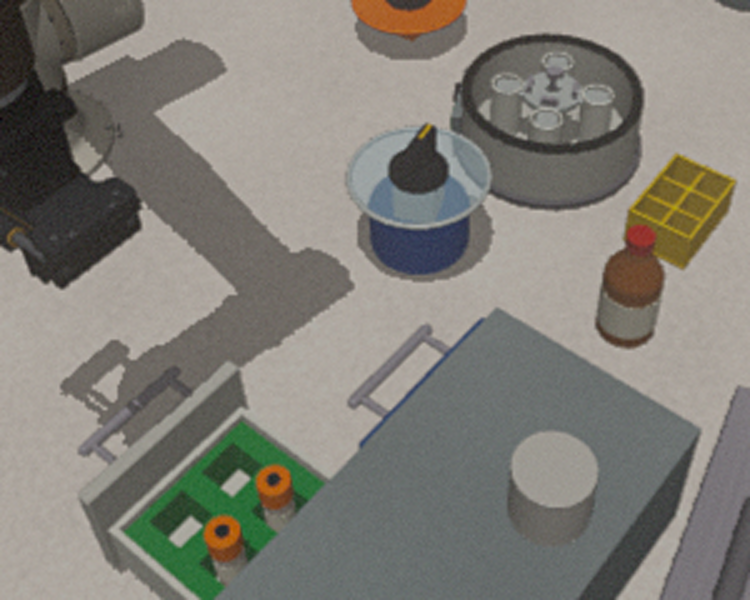

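View pics/w21.png

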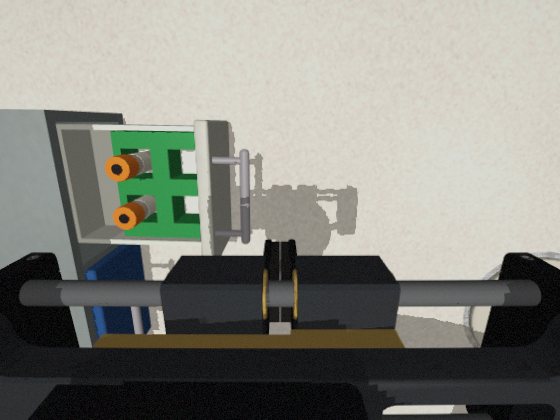

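```bash
python3 -m inch '[{"jaw":255,"x":0,"y":0,"z":-0.6,"ax":0.07,"ay":0.13,"az":-0.07},{"jaw":255,"x":0,"y":0,"z":-0.8,"ax":0,"ay":0,"az":0},{"jaw":255,"x":0,"y":0,"z":-0.7,"ax":0,"ay":0,"az":0},{"jaw":255,"x":0,"y":0,"z":-0.3,"ax":0,"ay":0,"az":0},{"jaw":255,"x":0,"y":0,"z":0,"ax":0,"ay":0,"az":0}]';python3 st.py
```

```text
time_s: 52.1
tcp_pos: [0.4016, -0.27, 0.0804]
ee_rot: [[-0.108, -0.994, 0.004], [-0.994, 0.108, -0.004], [0.004, -0.005, -1.0]]
wrist_force: [-0.3, -0.0, -0.2]
gripper_width: 0.006
t52.10 tcp [ 0.4016 -0.27    0.0804] yaw -96.2 tilt [ 0.0042 -0.0041] F [-0.3 -0.  -0.2] M [ 0.06 -0.04 -0.02] w 0.000 j [-15.  15. -28.   0. -48.   8.]
```

```bash
python3 -m inch '[{"jaw":255,"x":0,"y":0,"z":-0.25,"ax":0.02,"ay":0.02,"az":0},{"jaw":255,"x":0.2,"y":-0.02,"z":-0.05,"ax":0,"ay":0,"az":0},{"jaw":255,"x":0.2,"y":-0.02,"z":0,"ax":0,"ay":0,"az":0},{"jaw":255,"x":0.2,"y":-0.02,"z":0,"ax":0,"ay":0,"az":0},{"jaw":255,"x":0.25,"y":-0.027,"z":0,"ax":0,"ay":0,"az":0},{"jaw":255,"x":0.25,"y":-0.027,"z":0,"ax":0,"ay":0,"az":0},{"jaw":255,"x":0.25,"y":-0.027,"z":0,"ax":0,"ay":0,"az":0},{"jaw":255,"x":0.25,"y":-0.027,"z":0,"ax":0,"ay":0,"az":0},{"jaw":255,"x":0.25,"y":-0.027,"z":0,"ax":0,"ay":0,"az":0},{"jaw":255,"x":0,"y":0,"z":0,"ax":0,"ay":0,"az":0}]';python3 -c "
from h import *
from st import st
st()
im,p=snap('scene','s22',(120,140,420,380),2.5)"
```

```text
time_s: 53.35
tcp_pos: [0.5237, -0.284, 0.0633]
ee_rot: [[-0.107, -0.994, 0.004], [-0.994, 0.107, -0.003], [0.002, -0.004, -1.0]]
wrist_force: [0.2, 0.0, -0.4]
gripper_width: 0.005
t53.35 tcp [ 0.5237 -0.284   0.0633] yaw -96.1 tilt [ 0.0037 -0.0025] F [ 0.2  0.  -0.4] M [ 0.1  -0.09 -0.01] w 0.000 j [-13.  25. -13.   0. -51.   7.]
```

View pics/s22.png

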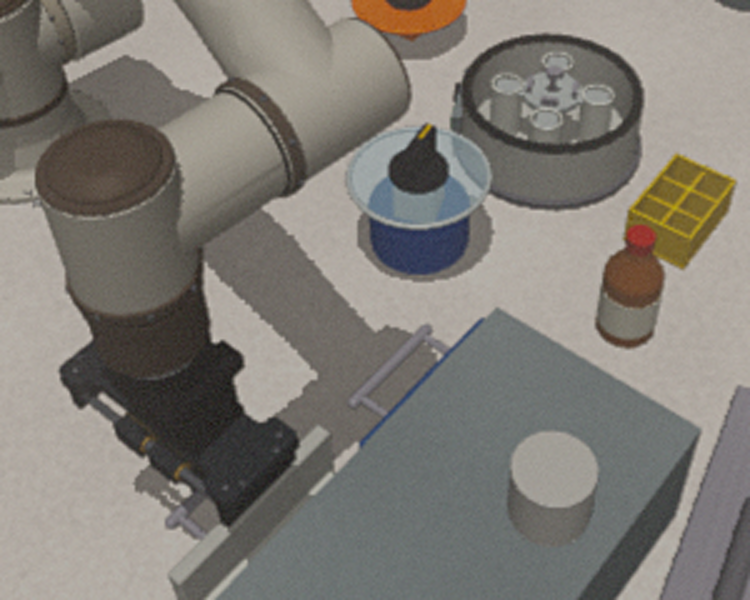

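```bash
python3 -m inch '[{"jaw":255,"x":0.2,"y":-0.02,"z":0,"ax":0,"ay":0,"az":0},{"jaw":255,"x":0.2,"y":-0.02,"z":0,"ax":0,"ay":0,"az":0},{"jaw":255,"x":0.15,"y":-0.02,"z":0,"ax":0,"ay":0,"az":0},{"jaw":255,"x":0,"y":0,"z":0,"ax":0,"ay":0,"az":0}]';python3 st.py;python3 -m inch '[{"jaw":255,"x":0.12,"y":-0.015,"z":0,"ax":0,"ay":0,"az":0},{"jaw":255,"x":0,"y":0,"z":0,"ax":0,"ay":0,"az":0}]';python3 st.py;python3 -m inch '[{"jaw":255,"x":0.12,"y":-0.015,"z":0,"ax":0,"ay":0,"az":0},{"jaw":255,"x":0,"y":0,"z":0,"ax":0,"ay":0,"az":0}]';python3 st.py
```

```text
time_s: 53.9
tcp_pos: [0.5574, -0.2873, 0.0634]
ee_rot: [[-0.107, -0.994, 0.002], [-0.994, 0.107, -0.002], [0.002, -0.003, -1.0]]
wrist_force: [-0.6, -0.2, -0.5]
gripper_width: 0.005
t53.90 tcp [ 0.5574 -0.2873  0.0634] yaw -96.2 tilt [ 0.0023 -0.0018] F [-0.6 -0.2 -0.5] M [ 0.09 -0.06 -0.02] w 0.000 j [-12.  28.  -8.   0. -53.   6.]
time_s: 54.15
tcp_pos: [0.5651, -0.2882, 0.0636]
ee_rot: [[-0.107, -0.994, 0.003], [-0.994, 0.107, -0.002], [0.001, -0.003, -1.0]]
wrist_force: [0.4, 0.5, -0.3]
gripper_width: 0.006
t54.15 tcp [ 0.5651 -0.2882  0.0636] yaw -96.2 tilt [ 0.0025 -0.0017] F [ 0.4  0.5 -0.3] M [ 0.1   0.01 -0.02] w 0.001 j [-12.  29.  -7.   0. -54.   6.]
time_s: 54.4
tcp_pos: [0.5646, -0.2881, 0.0636]
ee_rot: [[-0.108, -0.994, -0.015], [-0.994, 0.108, 0.002], [-0.0, 0.015, -1.0]]
wrist_force: [0.4, -0.4, -0.3]
gripper_width: 0.003
t54.40 tcp [ 0.5646 -0.2881  0.0636] yaw -96.2 tilt [-0.0146  0.002 ] F [ 0.4 -0.4 -0.3] M [ 0.04 -0.17 -0.01] w 0.000 j [-12.  29.  -6.   0. -55.   6.]
```

Stalled at shut. Back off, rise, go clear and look.

```bash
python3 -m inch '[{"jaw":255,"x":0.12,"y":-0.015,"z":0,"ax":0,"ay":0,"az":0},{"jaw":255,"x":-0.2,"y":0.02,"z":0,"ax":0,"ay":-0.1,"az":0},{"jaw":255,"x":-0.6,"y":0.06,"z":0.1,"ax":0,"ay":0,"az":0},{"jaw":255,"x":-0.7,"y":0,"z":0.5,"ax":0,"ay":0,"az":0},{"jaw":255,"x":-0.7,"y":0,"z":0.7,"ax":0,"ay":0,"az":0},{"jaw":255,"x":-0.5,"y":-0.5,"z":0.7,"ax":0,"ay":0,"az":0},{"jaw":255,"x":0,"y":-0.9,"z":0.5,"ax":0,"ay":0,"az":0},{"jaw":255,"x":0,"y":-0.9,"z":0,"ax":0,"ay":0,"az":0},{"jaw":255,"x":0,"y":-0.5,"z":0,"ax":0,"ay":0,"az":0},{"jaw":255,"x":0,"y":0,"z":0,"ax":0,"ay":0,"az":0}]';python3 -c "
from h import *
from st import st
st()
im,p=snap('top','t23',(190,60,480,270),2.7)
im,p=snap('scene','s23',(120,140,420,380),2.5)"
```

```text
time_s: 55.65
tcp_pos: [0.404, -0.4587, 0.2223]
ee_rot: [[-0.105, -0.994, 0.005], [-0.994, 0.105, -0.006], [0.006, -0.006, -1.0]]
wrist_force: [-0.8, 0.4, 0.6]
gripper_width: 0.008
t55.65 tcp [ 0.404  -0.4587  0.2223] yaw -96.0 tilt [ 0.0051 -0.0064] F [-0.8  0.4  0.6] M [ 0.19 -0.03  0.02] w 0.001 j [-33.  19.   1.   0. -72.  27.]
```

View pics/t23.png

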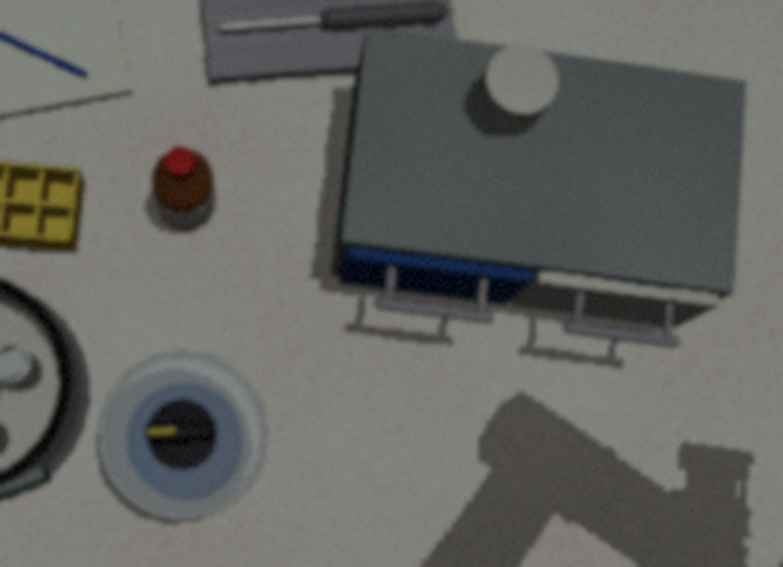

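View pics/s23.png

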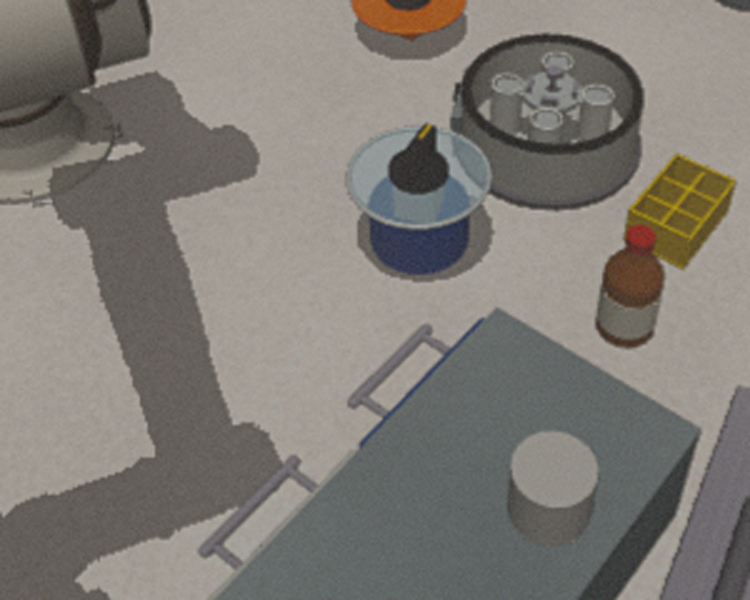

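```bash
python3 -c "
from h import *
g=lambda u,v:(190+u/2.7,60+v/2.7)
X=np.array([np.cos(np.radians(-6.2)),np.sin(np.radians(-6.2))])
for q in((378,302),(492,317),(568,327),(676,341)):
  p=ray('top',g(*q),.112);print(p,p[:2]@X)
print('knob',ray('top',g(181,434),.114),'disc',ray('top',g(182,436.5),.099),'stand',ray('top',g(184,442),.056))
im=cv2.imread('pics/t23_full.png');crop(im,'lid',(215,180,300,265),7)"
```

```text
[ 0.60650442 -0.05845088  0.112     ] 0.609269613995832
[ 0.5941618  -0.16314388  0.112     ] 0.6083059647557003
[ 0.58598568 -0.23355768  0.112     ] 0.6077823067484343
[ 0.57458878 -0.33497759  0.112     ] 0.6074053537155472
knob [0.48331659 0.11882413 0.114     ] disc [0.48243711 0.118648   0.099     ] stand [0.48114068 0.11884566 0.056     ]
```

View pics/lid.png

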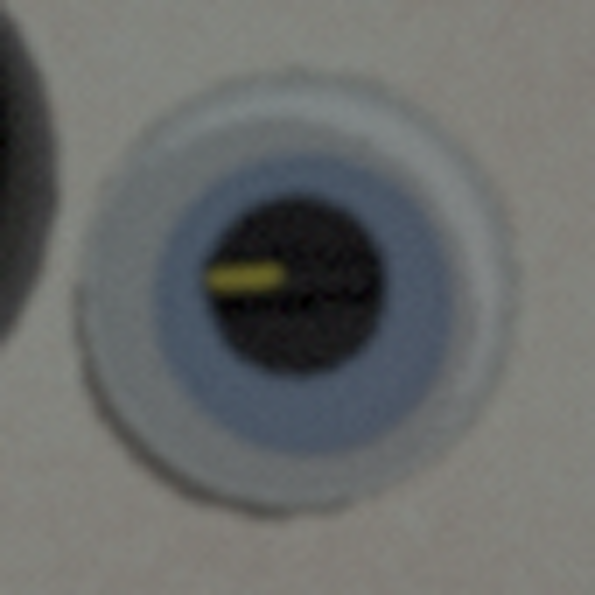

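Handles are collinear within 2 mm, and the lid sits centred on the stand. Handing in.

```bash
python3 -c "
from station import finish_job
print(finish_job())"
```

```text
the job is handed in; nothing more can be done
None
```

I finished the whole job and handed it in at about 56 s of the 210 s. `finish_job()` gives no verdict, so the result rests on my own checks.

**What was done**
- I turned the knob about 254° (4.4 rad) clockwise in two grips. The lid lifted off freely and I stood it in the blue stand.
- I pushed the blue-fronted drawer shut, then pulled the white-fronted one about 142 mm open.
- Only two tubes were in the rotor. I moved both into the two back pockets of the white-fronted drawer and pushed that drawer shut.

**Last checks**
- **Lid:** it is upright, about 2 mm from the stand's centre, and the stand has not moved.
- **Drawers:** the two handles line up to within 2 mm. The white one is back at the pixels where it started, and the push stalled at the stop.
- **Tubes:** before shutting the drawer, both stood upright and all four cups were empty. I could not see the tubes after it was shut.
- **Other objects:** the bottle, tip box and jar look unmoved in the pictures. I did not measure their positions again.
- **Robot:** the arm is raised and clear of everything.

**What disagreed**
- **Finger length:** the real fingertips are about 37 mm behind the reported TCP. My first grip closed above the knob without touching it. I measured the offset by touching the knob's top and allowed for it from then on.
- **Force reading:** the wrist force barely reacted to contact, so I judged contact by where the motion stalled.

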